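# Press the foil down on a batch of glass bars

## Task

Press the copper foil onto all the glass bars on the bench in one go: pull the press tray fully out, lay every bar flat in a pocket of its own, and slide the tray fully home under the bridge. Only then push the red plunger down past its soft first stop to the firm second stop, hold it there for a full second and let it come all the way up. Then pull the tray fully out again, lay every bar flat on the cork finishing board, side by side, and leave the bottle and the solder spool where they are.

Things in the scene. Friction and masses are not known exactly. Their poses are not given: they have to be found in the camera images.
- glass_amber: amber glass bar edged with copper foil, 60 x 36 x 16 mm (x, y, z), 90 g, lying flat on the bench at the start; origin at the centre of its underside, x along its length, z up. It may be absent (from two to four of the four bars are present).
- glass_green: green glass bar edged with copper foil, 60 x 36 x 16 mm (x, y, z), 90 g, lying flat on the bench at the start; origin at the centre of its underside, x along its length, z up. It may be absent (from two to four of the four bars are present).
- glass_blue: blue glass bar edged with copper foil, 60 x 36 x 16 mm (x, y, z), 90 g, lying flat on the bench at the start; origin at the centre of its underside, x along its length, z up. It may be absent (from two to four of the four bars are present).
- glass_red: red glass bar edged with copper foil, 60 x 36 x 16 mm (x, y, z), 90 g, lying flat on the bench at the start; origin at the centre of its underside, x along its length, z up. It may be absent (from two to four of the four bars are present).
- foil_press: green press fixed to the bench. Origin on the ram's axis at bench level; bed 160 mm wide along x, from y = -80 to +265 mm, 12 mm thick; the tray comes out towards +y. Over the origin a bridge 166 x 110 mm (x, y) on two cheeks, top at 77 mm. The platen under it is 112 x 138 mm, its rubber underside 54 mm above the bench when up; bars lying flat in the tray pass 18 mm below it.
- tray (a joint): aluminium tray that slides on the press bed along the press frame's y: 0 = fully out (stop), 0.175 m = fully home (stop), centred under the platen. Stays where it is left; about 2 N of friction. It may start anywhere from 0.02 to 0.10.
- tray_floor (a point): centre of the tray, 149 mm along y by 122 mm along x, at the level of its pocket floors (20 mm above the bench); axes parallel to the press frame, moves with the tray. Walls and the 26 mm wide middle rib rise 4 mm above the pocket floors.
- tray_handle (a point): grip point on the tray's black upright handle tab, which is 36 mm wide along x, 12 mm thick along y, its top 10 mm above this point (76 mm above the bench); it stands 121.5 mm to +y of the tray's centre. Pinch it across its thickness and push towards -y or pull towards +y of the press frame.
- pocket0 (a point): centre of the floor of the tray's -x +y pocket, a recess 67 mm along y by 43 mm along x, 4 mm deep, lined blue, for one bar lying flat with its length along y; axes parallel to the press frame; moves with the tray. All four pockets are alike.
- pocket1 (a point): centre of the floor of the tray's +x +y pocket, a recess 67 mm along y by 43 mm along x, 4 mm deep, lined blue, for one bar lying flat with its length along y; axes parallel to the press frame; moves with the tray. All four pockets are alike.
- pocket2 (a point): centre of the floor of the tray's -x -y pocket, a recess 67 mm along y by 43 mm along x, 4 mm deep, lined blue, for one bar lying flat with its length along y; axes parallel to the press frame; moves with the tray. All four pockets are alike.
- pocket3 (a point): centre of the floor of the tray's +x -y pocket, a recess 67 mm along y by 43 mm along x, 4 mm deep, lined blue, for one bar lying flat with its length along y; axes parallel to the press frame; moves with the tray. All four pockets are alike.
- plunger_top (a point): centre of the flat top of the red mushroom plunger head on the press (head 52 mm across, flat 40 mm across), 154 mm above the bench when up; it moves down with ram and plunger, 26 mm in all.
- ram (a joint): platen and rod of the press: 0 = up, 0.018 m = down on the first stop. Light return spring, about 4 N at the top to 7 N at the first stop; it rises by itself when let go.
- plunger (a joint): further travel of the red plunger head into the ram: 0 = not compressed, 0.008 m = second stop. It moves only once the ram is on the first stop: its stiffer spring needs about 10 N to begin to give and 15 N at the second stop; it springs back by itself.
- board: fixed finishing board, cork in a low wooden frame, 176 x 182 mm (x, y) outside; origin at the centre of its underside. The frame is 6 mm wide and rises 4 mm above the cork.
- board_top (a point): centre of the cork surface of the finishing board, 8 mm above the bench; the free cork is 164 x 170 mm (x, y), axes as the board.
- spool: solder spool standing behind the press, 52 mm across, 48 mm high; a bystander. Origin at the centre of its underside.
- flux: white flux bottle with green cap standing behind the press, 42 mm across, 126 mm high; a bystander. Origin at the centre of its underside.
Not all that is in view belongs to the job. Of the things that look like the glass_green, take the one that is farthest to the robot's right at the start. There is more than one size of the glass_blue; the one meant has the size given above.

How it is judged:
On the way, in this order (a step that is already met when the one before it is completed fails the run):
1. every bar lies flat in a tray pocket, the tray is fully home, and the plunger is still up (x of glass_amber in the frame of tray_floor between -0.047 and 0.047 m and y of glass_amber in the frame of tray_floor between -0.048 and 0.048 m and z of glass_amber in the frame of tray_floor between -0.0025 and 0.0025 m and angle between each of glass_amber, glass_green, glass_blue, glass_red's own z axis and vertical below 0.06 rad and x of glass_green in the frame of tray_floor between -0.047 and 0.047 m and y of glass_green in the frame of tray_floor between -0.048 and 0.048 m and z of glass_green in the frame of tray_floor between -0.0025 and 0.0025 m and x of glass_blue in the frame of tray_floor between -0.047 and 0.047 m and y of glass_blue in the frame of tray_floor between -0.048 and 0.048 m and z of glass_blue in the frame of tray_floor between -0.0025 and 0.0025 m and x of glass_red in the frame of tray_floor between -0.047 and 0.047 m and y of glass_red in the frame of tray_floor between -0.048 and 0.048 m and z of glass_red in the frame of tray_floor between -0.0025 and 0.0025 m and value of joint tray above 0.169 m and value of joint ram below 0.003 m and value of joint plunger below 0.002 m), for 0.2 s.
2. with the loaded tray home, the plunger is held down at its second stop (ram past 16 mm and head past 6 mm) for 0.7 s (x of glass_amber in the frame of tray_floor between -0.047 and 0.047 m and y of glass_amber in the frame of tray_floor between -0.048 and 0.048 m and z of glass_amber in the frame of tray_floor between -0.0025 and 0.0025 m and angle between each of glass_amber, glass_green, glass_blue, glass_red's own z axis and vertical below 0.06 rad and x of glass_green in the frame of tray_floor between -0.047 and 0.047 m and y of glass_green in the frame of tray_floor between -0.048 and 0.048 m and z of glass_green in the frame of tray_floor between -0.0025 and 0.0025 m and x of glass_blue in the frame of tray_floor between -0.047 and 0.047 m and y of glass_blue in the frame of tray_floor between -0.048 and 0.048 m and z of glass_blue in the frame of tray_floor between -0.0025 and 0.0025 m and x of glass_red in the frame of tray_floor between -0.047 and 0.047 m and y of glass_red in the frame of tray_floor between -0.048 and 0.048 m and z of glass_red in the frame of tray_floor between -0.0025 and 0.0025 m and value of joint tray above 0.169 m and value of joint ram above 0.016 m and value of joint plunger above 0.006 m), for 0.7 s.
3. the plunger has come all the way up (value of joint ram below 0.003 m and value of joint plunger below 0.002 m), for 0.2 s.
At the end, for the whole second after the job is handed in: every bar lies flat (within 0.06 rad) and at rest on the cork of the finishing board, none on its frame or on another bar; the tray is fully out (within 8 mm); the plunger is up (all of step 3 and x of glass_amber in the frame of board_top between -0.078 and 0.078 m and y of glass_amber in the frame of board_top between -0.08 and 0.08 m and z of glass_amber in the frame of board_top between -0.003 and 0.003 m and angle between each of glass_amber, glass_green, glass_blue, glass_red's own z axis and vertical below 0.06 rad and linear speed of each of glass_amber, glass_green, glass_blue, glass_red below 0.02 m/s and x of glass_green in the frame of board_top between -0.078 and 0.078 m and y of glass_green in the frame of board_top between -0.08 and 0.08 m and z of glass_green in the frame of board_top between -0.003 and 0.003 m and x of glass_blue in the frame of board_top between -0.078 and 0.078 m and y of glass_blue in the frame of board_top between -0.08 and 0.08 m and z of glass_blue in the frame of board_top between -0.003 and 0.003 m and x of glass_red in the frame of board_top between -0.078 and 0.078 m and y of glass_red in the frame of board_top between -0.08 and 0.08 m and z of glass_red in the frame of board_top between -0.003 and 0.003 m and value of joint tray below 0.008 m); the robot touches nothing.
It fails at once if the plunger is pushed down (ram past 9 mm) while the tray is not fully home (more than 8 mm short) (value of joint ram above 0.009 m and value of joint tray below 0.167 m).
It fails at once if the bottle or the solder spool is shifted more than 4 cm (distance of any of flux, spool from where it was at the start of the episode above 0.04 m).
Of glass_amber, glass_green, glass_blue, glass_red only 2 to 4 are there at a start; the rules pass over those that are not, and their reading is None.
At some moment in a run one of glass_amber, glass_green, glass_blue, glass_red may be knocked a few centimetres aside while the robot is not near it.
Once in a run the grip may slacken for a moment while it holds something.
It also fails if it takes over 210 s, if anything falls off the work surface, if the arm or the gripper's body presses on something with over 40 N, if the wrist force passes 120 N, or if a joint passes its speed limit or range.

## Robot

A 6-joint arm with a two-finger parallel gripper is mounted at the origin on a cart in front of the work surface, level with it; the furniture and walls round the work are solid. World frame = base frame: x ahead of the robot, y to its left, z up, the work surface at z = 0. Lengths are in m, angles in rad, forces in N, time in s.
With the tool pointing down it reaches from about 0.325 to 0.9 m from the base axis. Payload 6.1 kg.
Tool frame: the origin (TCP) lies at the centre of the arm's flange, where the gripper is bolted on; the fingertips stand 173 mm ahead of it and the grasp point (between the pads) lies 155 mm ahead of it; z points along the fingers, y is the line along which they close (so a half turn about z gives the same grasp; the last joint's range is limited). The gripper opens to 85 mm and grips with 20 to 120 N. Pads are 22 mm wide; open, the fingers measure 114 mm over their backs; the gripper's body (76 mm by 85 mm) begins 54 mm behind the grasp point. The pads swing forward as they close: fully open they stand 13 mm farther back than shut.
Start: joints at [-1.461, 0.22, 1.526, -0, 1.395, -0.126], TCP at [0.146, -0.608, 0.405] pointing down, gripper open.
Joint ranges: [-2.98, 2.98], [-0.91, 2.08], [0.09, 2.57], [-1.24, 4.39], [0.2, 2.65], [-2.68, 2.68]. Speed limits (rad/s): [2.57, 2.57, 3.01, 3.14, 3.14, 3.14].

## Interface

Orientations are given as a unit quaternion [w, x, y, z].
In Python, from plant import read_state, capture, camera_params, finish_job gives the robot as it stands.
- The arm moves only by the tool send_rows, never from a script. Its arguments are lists of equal length, an entry for each row: "angular": the turn, a rotation vector about the tool's x, y, z in degrees, a list of three; "translation": the shift along the tool's x, y, z in cm, a list of three; "gripper": the finger opening in cm, from 0 to 8.54. In form: {"angular": [[wx, wy, wz], ...], "translation": [[x, y, z], ...], "gripper": [gripper, ...]}. A call has 1 to 12 rows; each row is the pose to reach, as a shift and turn from the pose commanded when the call began, along the tool's axes at that moment; what a row does not reach only later rows make up. A row lasts 1/12 s, in which the tool goes at most 41.7 mm and 7.16 degrees, less where a joint would pass 70% of its speed; a pose out of reach is approached as far as the arm can. A call with a gripper value outside its range is refused whole. The fingers move at their own pace and stop on an object; "squeeze" is the grip in N (left out, the last holds). Time passes only in rows, so rows that repeat a pose let the fingers close. It gives the time, the measured TCP pose, the force, the opening and the grip force at its end, in the units of the state.
- read_state(): the state, without advancing time (a new reading comes with each control period).
- capture(name): name is "side" or "top"; returns the picture (384x512x3 uint8, red, green, blue); there is no depth.
- camera_params(name): a dict with "fx", "fy", "cx", "cy" (pixels), "k1" (the pictures are not rectified: a ray, as slopes to the right and down, at radius r is drawn at 1 + k1 r^2 times it, then the intrinsics apply), "rvec" (rotation vector, rad) and "tvec" (3), from world to camera coordinates, as OpenCV has them. Camera axes: x right, y down, z forward; pixel columns grow to the right and rows downward; lengths in m; the calibration is good to about 2 mm. A picture is of the moment at which its call begins. camera_params takes no time and is no camera call.
- finish_job(): hands the job in; it is judged then, once.
The state is a dict: "time": time; "joint_pos": joint angles; "joint_vel": joint speeds; "joint_torque": joint torques, N m; "tool_pos": TCP position; "tcp_rot": TCP orientation; "wrist_force": force on the tool from outside, world axes, zero at the start; "ft_torque": the same for the moment, N m; "finger_gap": finger opening in m; "grasp_force": force on a finger pad.
Only numpy, scipy, OpenCV 4.12 (cv2) and the standard library are available. Lean on these libraries where they do the work, as an engineer would, in place of code of your own. Each camera call takes 0.05 s, during which the arm holds its last target. There are 200 camera calls.

## Working session

There is one attempt and no reset: what is moved stays moved. The work goes in short steps, Python scripts to look and compute and a tool call to move; the robot and the scene stay as the last step left them, time stands still between calls to the robot, and variables do not carry over. Pictures are saved under pics/ and viewed, at most 14 in all, crops included, and the job is handed in when it is done.

Besides the shell and the picture viewer there is one more tool, called after "Emit:" in YAML: its name, and indented under it one key for each argument. send_rows: Moves the arm, as the interface text tells. Its arguments: {"type":"object","properties":{"angular":{"type":"array","items":{"type":"array","items":{"type":"number"}}},"translation":{"type":"array","items":{"type":"array","items":{"type":"number"}}},"gripper":{"type":"array","items":{"type":"number"}},"squeeze":{"type":"number"}},"required":["angular","translation","gripper"]}

```bash
mkdir -p pics; ls; python3 - <<'E'
from plant import *
import cv2
print(read_state())
for n in("top","side"):
    print(n,camera_params(n)); cv2.imwrite(f"pics/{n}0.png",capture(n)[:,:,::-1])
E
```

```text
pics
{'time': 0.0, 'joint_pos': array([-1.46112107e+00,  2.21251785e-01,  1.52764765e+00, -4.02977738e-05,
        1.39473429e+00, -1.26070526e-01]), 'joint_vel': array([-0.00056997,  0.00059145, -0.00041156,  0.00171334, -0.00119937,
        0.00082483]), 'joint_torque': array([ 8.78167411e-04, -4.96896529e+01, -3.89391947e+01,  1.24394905e-04,
        1.12094780e-02, -1.18423014e-05]), 'tool_pos': array([ 0.14595662, -0.60742518,  0.40356368]), 'tcp_rot': array([-1.02066481e-03,  9.93060096e-01,  1.17603589e-01, -1.14672358e-05]), 'wrist_force': array([ 0.84842621, -0.46779121,  0.21726698]), 'ft_torque': array([ 0.04436794,  0.0193698 , -0.00245783]), 'grasp_force': 0.0, 'finger_gap': 0.08542980905014563}
top {'fx': 363.8082992399725, 'fy': 363.8082992399725, 'cx': 248.44633507135677, 'cy': 193.16136961100258, 'k1': -0.025554806809920602, 'rvec': array([ 2.14164588, -2.13773689,  0.13019208]), 'tvec': array([-0.09992161,  0.54668044,  1.38259958])}
side {'fx': 397.7428232387604, 'fy': 397.7428232387604, 'cx': 248.92931322083237, 'cy': 193.59913100424114, 'k1': 0.008249713010832426, 'rvec': array([ 2.08193161, -0.1147477 ,  0.08136797]), 'tvec': array([-0.56333539,  0.08660246,  1.78908222])}
```

```bash
cat > h.py <<'E'
import numpy as np, cv2
from plant import *
def cam(n):
    p=camera_params(n);K=np.array([[p['fx'],0,p['cx']],[0,p['fy'],p['cy']],[0,0,1]]);D=np.array([p['k1'],0,0,0.])
    return K,D,np.array(p['rvec'],float),np.array(p['tvec'],float)
def proj(n,P):
    K,D,r,t=cam(n);return cv2.projectPoints(np.array(P,float).reshape(-1,3),r,t,K,D)[0].reshape(-1,2)
def unproj(n,px,z):
    K,D,r,t=cam(n);R=cv2.Rodrigues(r)[0]
    u=cv2.undistortPoints(np.array(px,float).reshape(-1,1,2),K,D).reshape(-1,2)
    d=np.c_[u,np.ones(len(u))]@R; c=-R.T@t
    return c+d*((np.array(z)-c[2])/d[:,2])[:,None]
E
python3 - <<'E'
import cv2
a=cv2.imread('pics/top0.png');b=cv2.imread('pics/side0.png')
cv2.imwrite('pics/top0b.png',cv2.resize(a,(800,600),interpolation=cv2.INTER_CUBIC))
cv2.imwrite('pics/side0b.png',cv2.resize(b,(800,600),interpolation=cv2.INTER_CUBIC))
E
```

```text
(no output)
```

View pics/top0b.png

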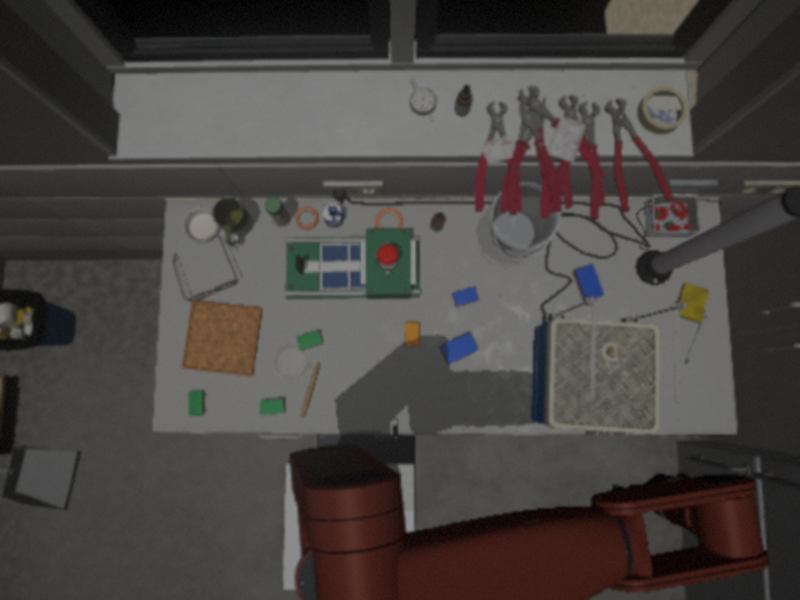

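View pics/side0b.png

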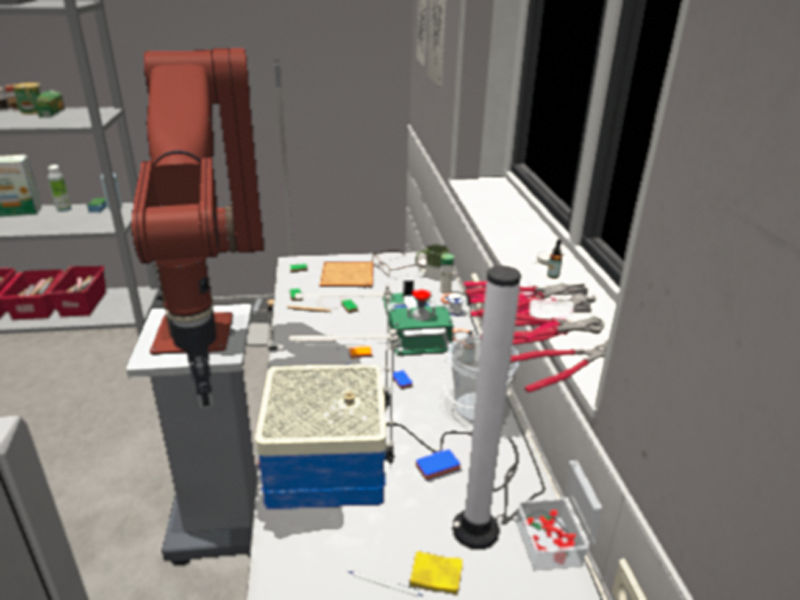

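The top view (800-wide pixels) shows the press with its bridge at (388,262), the red plunger at (388,255) and the black handle at (301,263), so the tray comes out to the left. The board is at (223,338). Green candidates are (310,340), (196,403) and (272,406). Blue candidates are (465,296), (460,347) and (588,281). Amber is at (411,333), and I see no red bar. I'll measure the sizes next.

```bash
cat >> h.py <<'E'
RNG={'green':((50,110,50),(75,255,255)),'blue':((105,130,60),(125,255,255)),'amber':((8,150,90),(22,255,255)),'red':((0,170,60),(5,255,255))}
def blobs(img,n,z=0.016,cols=RNG,amin=40,up=4):
    """img RGB; returns colour, world centre, long, short, angle of long axis"""
    big=cv2.resize(img,None,fx=up,fy=up,interpolation=cv2.INTER_CUBIC)
    hsv=cv2.cvtColor(big,cv2.COLOR_RGB2HSV);out=[]
    for c in cols:
        m=cv2.inRange(hsv,*[np.array(v) for v in RNG[c]])
        for k in cv2.findContours(m,cv2.RETR_EXTERNAL,cv2.CHAIN_APPROX_NONE)[0]:
            if cv2.contourArea(k)<amin*up*up: continue
            px=(k.reshape(-1,2)+.5)/up-.5
            w=unproj(n,px,z)[:,:2]
            (cx,cy),(a,b),ang=cv2.minAreaRect((w*1000).astype(np.float32))
            if a<b:a,b,ang=b,a,ang+90
            out.append((c,np.round(px.mean(0)),np.round([cx,cy],1),round(a,1),round(b,1),round((ang+90)%180-90,1)))
    return out
E
python3 - <<'E'
from h import *
a=cv2.imread('pics/top0.png')[:,:,::-1].copy()
for b in blobs(a,'top'):print(*b)
print('cam',[-cv2.Rodrigues(cam(n)[2])[0].T@cam(n)[3] for n in('top','side')])
crop=cv2.resize(a[180:275,110:390],None,fx=2.8,fy=2.8,interpolation=cv2.INTER_CUBIC)
crop2=cv2.resize(a[140:200,175:290],None,fx=6.8,fy=6.8,interpolation=cv2.INTER_CUBIC)
f=lambda i:np.clip(i.astype(float)*1.7,0,255).astype(np.uint8)[:,:,::-1]
cv2.imwrite('pics/c1.png',f(crop));cv2.imwrite('pics/c2.png',f(crop2))
E
```

```text
green [174. 260.] [288.9 190.5] 54.4 29.6 -83.6
green [125. 258.] [295.9 382.6] 54.1 30.3 4.1
green [198. 217.] [454.8 101. ] 53.9 29.8 -71.4
blue [294. 222.] [ 435.4 -274.3] 80.2 46.9 -64.8
blue [297. 189.] [ 565.7 -292.9] 55.6 31.6 -74.4
blue [377. 180.] [ 601.9 -607.1] 79.9 46.9 17.2
amber [263. 213.] [ 469.8 -157.4] 55.1 31.4 0.1
red [248. 162.] [674.2 -94.3] 49.2 46.2 89.9
cam [array([ 0.34797144, -0.12606755,  1.44341549]), array([ 0.37415036, -1.56991059,  0.95971569])]
```

View pics/c1.png

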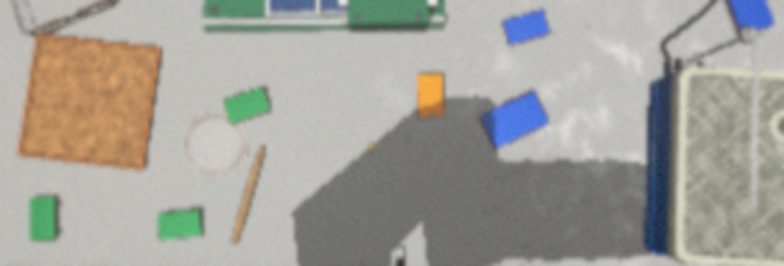

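View pics/c2.png

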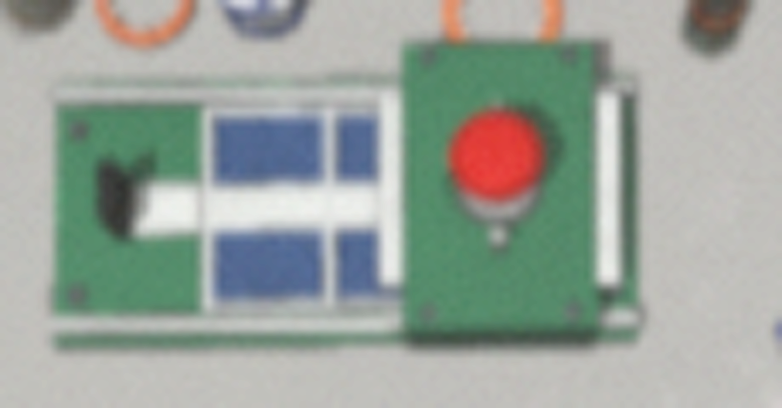

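Amber is at (263,213). Green is (198,217): its y of +0.101 is the farthest right of the three green ones. Blue is (297,189), which measures about 56x32 mm of glass, while the other two are 80x47. There is no red bar. Next I fit the press and board poses.

```bash
python3 - <<'E'
from h import *
from scipy.optimize import least_squares
a=cv2.imread('pics/top0.png')[:,:,::-1].copy()
c=lambda u,v:[175+(u+.5)/6.8-.5,140+(v+.5)/6.8-.5]
# bridge corners z .077
px=np.array([c(403,40),c(597,40),c(597,332),c(403,332)])
w=unproj('top',px,.077);print('bridge',np.round(w,4))
big=cv2.resize(a,None,fx=4,fy=4,interpolation=cv2.INTER_CUBIC);hsv=cv2.cvtColor(big,cv2.COLOR_RGB2HSV)
print('plunger',unproj('top',[c(497,153)],.150))
# bed corners z .012
print('bedL',unproj('top',[c(55,100),c(55,318)],.012),'bedR',unproj('top',[c(636,75),c(636,335)],.012))
print('traypocket edges z.024 ',unproj('top',[c(203,105),c(203,310)],.024))
print('handle top',unproj('top',[c(97,160),c(97,175),c(122,238),c(110,160),c(135,228)],.076))
# board
m=cv2.inRange(hsv,np.array((8,80,60)),np.array((20,220,255)))
m[:, :100*4]=0;m[:,175*4:]=0;m[:180*4]=0;m[250*4:]=0
k=max(cv2.findContours(m,cv2.RETR_EXTERNAL,cv2.CHAIN_APPROX_NONE)[0],key=cv2.contourArea)
W=unproj('top',(k.reshape(-1,2)+.5)/4-.5,.010)[:,:2]*1000
print('board',cv2.minAreaRect(W.astype(np.float32)))
s=cv2.imread('pics/side0.png')[:,:,::-1].copy()
for b in blobs(s,'side',amin=20):print(*b)
E
```

```text
bridge [[ 0.7277 -0.0425  0.077 ]
 [ 0.7275 -0.1529  0.077 ]
 [ 0.5596 -0.1525  0.077 ]
 [ 0.5596 -0.044   0.077 ]]
plunger [[ 0.6451134  -0.09788075  0.15      ]]
bedL [[0.70955385 0.16883119 0.012     ]
 [0.57792648 0.16499004 0.012     ]] bedR [[ 0.72411211 -0.17728649  0.012     ]
 [ 0.56787864 -0.17657007  0.012     ]]
traypocket edges z.024  [[0.70328018 0.07848954 0.024     ]
 [0.58071951 0.07597144 0.024     ]]
handle top [[0.6584046  0.13066579 0.076     ]
 [0.64971424 0.13043233 0.076     ]
 [0.61337253 0.1152835  0.076     ]
 [0.65839113 0.12325789 0.076     ]
 [0.6191116  0.10805508 0.076     ]]
board ((461.46368408203125, 326.1565856933594), (183.13348388671875, 177.43154907226562), 83.64463806152344)
green [269. 220.] [ 642.1 -135.1] 118.1 110.0 -1.9
green [271. 206.] [654.2 -31.9] 176.5 167.9 -5.6
green [223. 195.] [453.4  93.9] 57.1 30.7 -70.5
green [191. 170.] [295.3 373.2] 49.9 34.7 4.4
green [ 11. 133.] [-870.4 1038.9] 179.7 124.3 -65.2
green [29. 69.] [-1418.4  2959.1] 312.6 109.8 -52.5
blue [206. 307.] [ 354.8 -626.4] 268.3 143.9 -3.4
blue [280. 295.] [ 599.5 -600.9] 82.0 53.3 17.3
blue [257. 242.] [ 563.1 -297.5] 59.7 33.2 -73.7
amber [230. 225.] [ 468.3 -166.8] 56.1 41.9 4.5
amber [221. 182.] [451.5 231.9] 160.7 22.0 -3.5
red [356. 340.] [ 786.3 -805.3] 75.9 39.4 -57.7
red [269. 188.] [685.2 136.6] 71.3 51.7 -67.6
```

```bash
cat >> h.py <<'E'
from scipy.spatial.transform import Rotation as Rn
def mv(*targets):
    """targets (x,y,zTCP,yaw deg), tool down; prints shift cm / turn deg from present measured pose"""
    s=read_state();q=s['tcp_rot'];R0=Rn.from_quat([q[1],q[2],q[3],q[0]]);p=s['tool_pos']
    x=R0.as_matrix()[:,0]
    print('t %.2f'%s['time'],np.round(p,4),'yaw %.1f'%np.degrees(np.arctan2(x[1],x[0])),'gap %.4f'%s['finger_gap'],'F',np.round(s['wrist_force'],1))
    for X,Y,Z,yw in targets:
        Rt=Rn.from_euler('z',yw,degrees=True)*Rn.from_euler('x',180,degrees=True)
        print('  T',np.round(R0.inv().apply(np.array([X,Y,Z])-p)*100,2),'W',np.round((R0.inv()*Rt).as_rotvec(degrees=True),2))
E
python3 -c "
from h import *
mv((.642,.124,.40,0),(.642,.124,.30,0))"
```

```text
t 0.10 [ 0.146  -0.6075  0.4037] yaw 13.5 gap 0.0852 F [ 0.1 -0.1  0.4]
  T [ 65.32 -59.54   0.49] W [-0.1  -0.   13.51]
  T [ 65.32 -59.52  10.49] W [-0.1  -0.   13.51]
```

Emit:
send_rows:
  angular:
    - [0,0,7]
    - [0,0,13.5]
    - [0,0,13.5]
    - [0,0,13.5]
    - [0,0,13.5]
    - [0,0,13.5]
    - [0,0,13.5]
    - [0,0,13.5]
    - [0,0,13.5]
    - [0,0,13.5]
    - [0,0,13.5]
    - [0,0,13.5]
  translation:
    - [65.3,-59.5,0.5]
    - [65.3,-59.5,0.5]
    - [65.3,-59.5,0.5]
    - [65.3,-59.5,0.5]
    - [65.3,-59.5,0.5]
    - [65.3,-59.5,0.5]
    - [65.3,-59.5,0.5]
    - [65.3,-59.5,0.5]
    - [65.3,-59.5,0.5]
    - [65.3,-59.5,0.5]
    - [65.3,-59.5,0.5]
    - [65.3,-59.5,0.5]
  gripper: [5,5,5,5,5,5,5,5,5,5,5,5]

```text
time: 1.1
tool_pos: [0.4272, -0.1919, 0.4018]
tcp_rot: [0.0, 1.0, -0.0, 0.0]
wrist_force: [1.0, -0.4, 0.3]
finger_gap: 0.0499
grasp_force: 0.0
```

```bash
python3 -c "
from h import *
mv((.642,.124,.40,0),(.642,.124,.30,0))"
```

```text
t 1.10 [ 0.4272 -0.1919  0.4018] yaw -0.0 gap 0.0499 F [ 1.  -0.4  0.3]
  T [ 21.48 -31.59   0.17] W [ 0. -0. -0.]
  T [ 21.48 -31.59  10.17] W [ 0. -0. -0.]
```

Emit:
send_rows:
  angular:
    - [0,0,0]
    - [0,0,0]
    - [0,0,0]
    - [0,0,0]
    - [0,0,0]
    - [0,0,0]
    - [0,0,0]
    - [0,0,0]
    - [0,0,0]
    - [0,0,0]
    - [0,0,0]
    - [0,0,0]
  translation:
    - [21.5,-31.6,0.2]
    - [21.5,-31.6,0.2]
    - [21.5,-31.6,0.2]
    - [21.5,-31.6,0.2]
    - [21.5,-31.6,0.2]
    - [21.5,-31.6,0.2]
    - [21.5,-31.6,0.2]
    - [21.5,-31.6,0.2]
    - [21.5,-31.6,0.2]
    - [21.5,-31.6,0.2]
    - [21.5,-31.6,0.2]
    - [21.5,-31.6,0.2]
  gripper: [5,5,5,5,5,5,5,5,5,5,5,5]

```text
time: 2.1
tool_pos: [0.6414, 0.1223, 0.3988]
tcp_rot: [0.0, 1.0, 0.001, -0.001]
wrist_force: [-0.8, -0.1, 0.2]
finger_gap: 0.0501
grasp_force: 0.0
```

```bash
python3 -c "
from h import *
mv((.642,.124,.40,0),(.642,.124,.224,0))
s=capture('side')
c=s[150:230,215:330]
cv2.imwrite('pics/s1.png',cv2.resize(c,None,fx=6.8,fy=6.8,interpolation=cv2.INTER_CUBIC)[:,:,::-1])"
```

```text
t 2.10 [0.6414 0.1223 0.3988] yaw 0.1 gap 0.0501 F [-0.8 -0.1  0.2]
  T [ 0.06 -0.17 -0.12] W [0.04 0.12 0.08]
  T [ 0.1  -0.19 17.48] W [0.04 0.12 0.08]
```

View pics/s1.png

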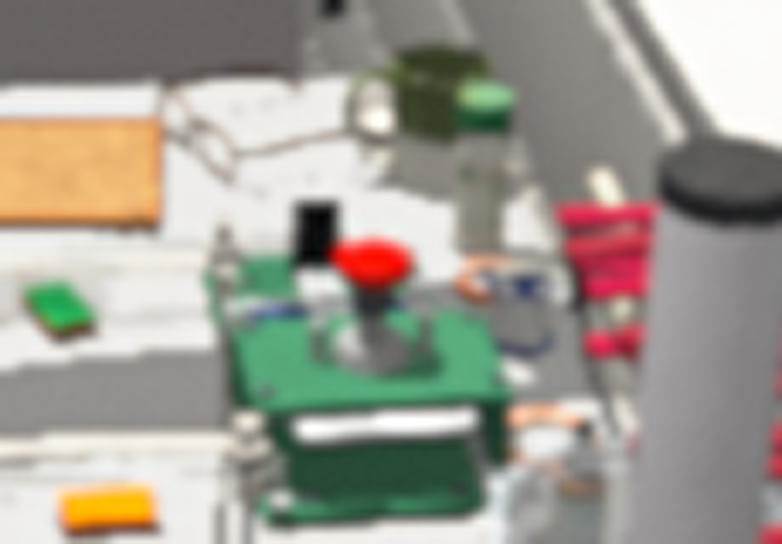

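The side crop shows the black handle at crop (318,205)–(318,262), clear of the bottle, with the plunger up. I'll check the handle's x.

```bash
python3 -c "
from h import *
c=lambda u,v:[215+(u+.5)/6.8-.5,150+(v+.5)/6.8-.5]
print(unproj('side',[c(297,204),c(340,205)],.076), unproj('side',[c(375,262)],.152))
print(proj('side',[[.642,.124,.076]]), c(318,205))"
```

```text
[[0.62558228 0.1188608  0.076     ]
 [0.6557805  0.1143931  0.076     ]] [[ 0.64174433 -0.10901647  0.152     ]]
[[261.4630305  178.93727025]] [261.3382352941176, 179.72058823529412]
```

Emit:
send_rows:
  angular:
    - [0,0,0]
    - [0,0,0]
    - [0,0,0]
    - [0,0,0]
    - [0,0,0]
    - [0,0,0]
    - [0,0,0]
    - [0,0,0]
  translation:
    - [0.2,-0.1,4]
    - [0.2,-0.1,8]
    - [0.2,-0.1,11]
    - [0.2,-0.1,14]
    - [0.2,-0.1,16]
    - [0.2,-0.1,17.4]
    - [0.2,-0.1,17.4]
    - [0.2,-0.1,17.4]
  gripper: [5,5,5,5,5,5,5,5]

```text
time: 2.82
tool_pos: [0.6435, 0.122, 0.2261]
tcp_rot: [0.0, 1.0, -0.001, -0.0]
wrist_force: [0.5, 0.0, 0.6]
finger_gap: 0.0501
grasp_force: 0.0
```

Emit:
send_rows:
  angular:
    - [0,0,0]
    - [0,0,0]
    - [0,0,0]
    - [0,0,0]
    - [0,0,0]
    - [0,0,0]
  translation:
    - [0,0,0]
    - [0,0,0]
    - [0,0,0]
    - [0,0,0]
    - [0,0,0]
    - [0,0,0]
  gripper: [3,0.5,0.5,0.5,0.5,0.5]
  squeeze: 40

```text
time: 3.32
tool_pos: [0.6446, 0.1234, 0.2283]
tcp_rot: [-0.0, 1.0, 0.001, 0.002]
wrist_force: [-0.5, 0.4, 6.7]
finger_gap: 0.0111
grasp_force: 41.4
```

Emit:
send_rows:
  angular:
    - [0,0,0]
    - [0,0,0]
    - [0,0,0]
    - [0,0,0]
    - [0,0,0]
    - [0,0,0]
    - [0,0,0]
    - [0,0,0]
    - [0,0,0]
    - [0,0,0]
  translation:
    - [0,-0.8,-0.2]
    - [0,-1.8,-0.2]
    - [0,-3,-0.2]
    - [0,-4.2,-0.2]
    - [0,-5.4,-0.2]
    - [0,-6.4,-0.2]
    - [0,-7.1,-0.2]
    - [0,-7.6,-0.2]
    - [0,-7.9,-0.2]
    - [0,-7.9,-0.2]
  gripper: [0.5,0.5,0.5,0.5,0.5,0.5,0.5,0.5,0.5,0.5]

```text
time: 4.15
tool_pos: [0.644, 0.2019, 0.2284]
tcp_rot: [0.001, 1.0, 0.001, 0.0]
wrist_force: [3.9, -5.8, 1.3]
finger_gap: 0.0111
grasp_force: 41.0
```

Emit:
send_rows:
  angular:
    - [0,0,0]
    - [0,0,0]
    - [0,0,0]
    - [0,0,0]
  translation:
    - [0,-0.2,0]
    - [0,-0.4,0]
    - [0,-0.4,0]
    - [0,-0.4,0]
  gripper: [0.5,0.5,0.5,0.5]

```text
time: 4.48
tool_pos: [0.6442, 0.2028, 0.2283]
tcp_rot: [0.004, 1.0, -0.0, -0.0]
wrist_force: [2.4, -18.8, 2.8]
finger_gap: 0.0111
grasp_force: 41.9
```

Emit:
send_rows:
  angular:
    - [0,0,0]
    - [0,0,0]
    - [0,0,0]
    - [0,0,0]
    - [0,0,0]
    - [0,0,0]
    - [0,0,0]
    - [0,0,0]
    - [0,0,0]
  translation:
    - [0,0.3,0]
    - [0,0.3,0]
    - [0,0.3,0]
    - [0,0.3,-2]
    - [0,0.3,-6]
    - [0,0.3,-10]
    - [0,0.3,-14]
    - [0,0.3,-17]
    - [0,0.3,-17]
  gripper: [2,4,5,5,5,5,5,5,5]

```text
time: 5.23
tool_pos: [0.6447, 0.2047, 0.4076]
tcp_rot: [-0.002, 1.0, 0.001, 0.006]
wrist_force: [0.7, 0.5, 1.6]
finger_gap: 0.0498
grasp_force: 0.0
```

```bash
python3 -c "
from h import *
mv((.47,-.158,.30,0))"
```

```text
t 5.23 [0.6447 0.2047 0.4076] yaw 0.1 gap 0.0498 F [0.7 0.5 1.6]
  T [-17.66  36.28  10.41] W [-0.2  -0.73  0.07]
```

Emit:
send_rows:
  angular:
    - [0,0,0]
    - [0,0,0]
    - [0,0,0]
    - [0,0,0]
    - [0,0,0]
    - [0,0,0]
    - [0,0,0]
    - [0,0,0]
    - [0,0,0]
    - [0,0,0]
    - [0,0,0]
    - [0,0,0]
  translation:
    - [-17.6,36.3,0]
    - [-17.6,36.3,0]
    - [-17.6,36.3,0]
    - [-17.6,36.3,0]
    - [-17.6,36.3,0]
    - [-17.6,36.3,0]
    - [-17.6,36.3,0]
    - [-17.6,36.3,0]
    - [-17.6,36.3,3]
    - [-17.6,36.3,6]
    - [-17.6,36.3,10]
    - [-17.6,36.3,10]
  gripper: [6.5,6.5,6.5,6.5,6.5,6.5,6.5,6.5,6.5,6.5,6.5,6.5]

```text
time: 6.23
tool_pos: [0.4645, -0.1595, 0.2918]
tcp_rot: [-0.003, 1.0, -0.001, -0.004]
wrist_force: [-1.3, 1.3, -0.0]
finger_gap: 0.0651
grasp_force: 0.0
```

```bash
python3 -c "
from h import *
a=capture('top')
for b in blobs(a,'top'):print(*b)
mv((.47,-.158,.175,0))
s=a[140:230,170:340]
cv2.imwrite('pics/t1.png',cv2.resize(s,None,fx=4.7,fy=4.7,interpolation=cv2.INTER_CUBIC)[:,:,::-1])
s=capture('side')
for b in blobs(s,'side',amin=20):print(*b)
"
```

```text
green [174. 260.] [289.1 190.3] 55.0 30.0 -84.0
green [125. 258.] [296.  382.9] 53.7 30.7 2.7
green [198. 217.] [454.8 101. ] 54.2 29.8 -71.4
blue [294. 222.] [ 435.6 -273.9] 80.6 47.4 -64.5
blue [298. 189.] [ 566.  -293.3] 54.8 32.4 -72.8
blue [377. 180.] [ 601.9 -607.1] 79.8 46.9 17.2
red [248. 162.] [674.5 -94.5] 49.4 47.6 -45.4
t 6.28 [ 0.465  -0.1589  0.2924] yaw -0.1 gap 0.0651 F [-1.6  0.  -1.2]
  T [ 0.6  -0.03 11.73] W [-0.33  0.53 -0.08]
green [270. 212.] [654.1 -70.9] 237.1 177.9 88.4
green [223. 194.] [452.5  93.2] 56.8 35.5 -89.9
green [191. 170.] [295.3 373.5] 49.9 34.2 4.4
green [ 11. 133.] [-870.8 1039.4] 179.7 123.0 -65.9
green [29. 69.] [-1430.   2973.9] 330.3 112.8 -53.2
blue [207. 306.] [ 354.8 -625.8] 268.3 142.8 -3.4
blue [280. 295.] [ 599.5 -600.9] 82.0 53.3 17.3
blue [257. 242.] [ 563.9 -297. ] 59.6 35.8 -71.0
amber [230. 225.] [ 468.3 -168.4] 56.5 43.9 -1.3
red [356. 341.] [ 786.3 -805.3] 75.9 39.4 -57.7
red [270. 188.] [688.2 132.7] 60.6 49.2 -67.5
```

View pics/t1.png

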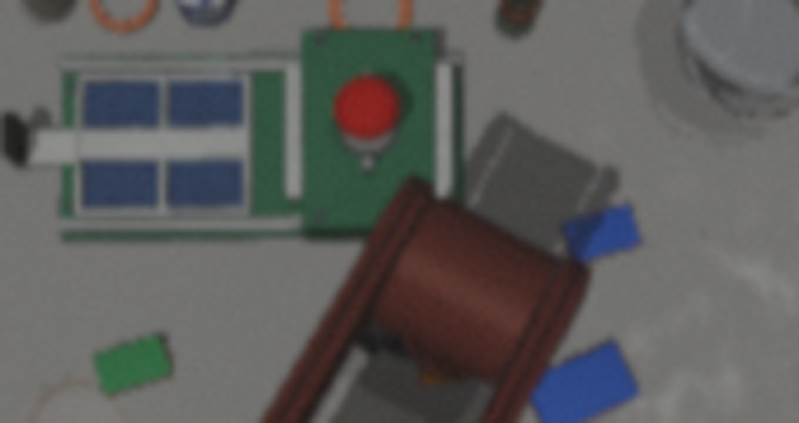

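The tray is fully out. The pockets are at crop (120,103), (205,103), (120,184) and (205,184), the bars haven't moved, and the arm hovers over amber.

Emit:
send_rows:
  angular:
    - [0,0,0]
    - [0,0,0]
    - [0,0,0]
    - [0,0,0]
    - [0,0,0]
    - [0,0,0]
    - [0,0,0]
  translation:
    - [0.3,0,3]
    - [0.3,0,6]
    - [0.3,0,9]
    - [0.3,0,10.5]
    - [0.3,0,11.2]
    - [0.3,0,11.2]
    - [0.3,0,11.2]
  gripper: [6.5,6.5,6.5,6.5,6.5,6.5,6.5]

```text
time: 6.92
tool_pos: [0.4722, -0.1597, 0.1877]
tcp_rot: [0.0, 1.0, 0.001, 0.001]
wrist_force: [-0.0, -0.3, 0.7]
finger_gap: 0.0651
grasp_force: 0.0
```

```bash
python3 -c "
from h import *
mv((.47,-.158,.176,0))
a=cv2.imread('pics/t1.png')[:,:,::-1].copy()
h=cv2.cvtColor(a,cv2.COLOR_RGB2HSV)
m=cv2.inRange(h,np.array((105,90,40)),np.array((128,255,255)));m[:,270:]=0
for k in cv2.findContours(m,cv2.RETR_EXTERNAL,cv2.CHAIN_APPROX_NONE)[0]:
    if cv2.contourArea(k)<1000: continue
    px=(k.reshape(-1,2)+.5)/4.7-.5+[170,140]
    print(np.round(cv2.minAreaRect((unproj('top',px,.020)[:,:2]*1000).astype(np.float32))[0],1),cv2.minAreaRect((unproj('top',px,.020)[:,:2]*1000).astype(np.float32))[1:])
"
```

```text
t 6.92 [ 0.4722 -0.1597  0.1877] yaw 0.1 gap 0.0651 F [-0.  -0.3  0.7]
  T [-0.22 -0.17  1.17] W [ 0.06 -0.13  0.09]
[607.6 114.3] ((32.70589065551758, 58.046627044677734), 1.0760334730148315)
[608.1  41.9] ((57.878665924072266, 32.72665023803711), 89.98626708984375)
[677.2  43.1] ((32.139404296875, 56.52999496459961), 1.144465684890747)
[677. 115.] ((33.092994689941406, 58.26728057861328), 1.1520558595657349)
```

Emit:
send_rows:
  angular:
    - [0,0,0]
    - [0,0,0]
    - [0,0,0]
    - [0,0,0]
    - [0,0,0]
    - [0,0,0]
    - [0,0,0]
    - [0,0,0]
    - [0,0,0]
    - [0,0,0]
  translation:
    - [-0.2,-0.2,0.6]
    - [-0.2,-0.2,1.2]
    - [-0.2,-0.2,1.2]
    - [-0.2,-0.2,1.2]
    - [-0.2,-0.2,1.2]
    - [-0.2,-0.2,1.2]
    - [-0.2,-0.2,1.2]
    - [-0.2,-0.2,1.2]
    - [-0.2,-0.2,0.2]
    - [-0.2,-0.2,-1]
  gripper: [6.5,6.5,6.5,3,3,3,3,3,3,3]
  squeeze: 45

```text
time: 7.75
tool_pos: [0.4679, -0.1576, 0.1955]
tcp_rot: [-0.001, 1.0, 0.0, -0.001]
wrist_force: [-0.3, -0.2, -0.3]
finger_gap: 0.0348
grasp_force: 46.0
```

```bash
python3 -c "
from h import *
mv((.47,-.158,.30,0),(.6775,.043,.30,90.8))"
```

```text
t 7.75 [ 0.4679 -0.1576  0.1955] yaw 0.0 gap 0.0348 F [-0.3 -0.2 -0.3]
  T [  0.18   0.03 -10.45] W [-0.08  0.15  0.01]
  T [ 20.93 -20.07 -10.48] W [-1.800e-01  6.000e-02 -9.079e+01]
```

Emit:
send_rows:
  angular:
    - [0,0,0]
    - [0,0,0]
    - [0,0,-7]
    - [0,0,-14]
    - [0,0,-21]
    - [0,0,-28]
    - [0,0,-35]
    - [0,0,-42]
    - [0,0,-49]
    - [0,0,-56]
    - [0,0,-63]
    - [0,0,-70]
  translation:
    - [0,0,-4]
    - [0,0,-8]
    - [0,0,-12]
    - [0,0,-16]
    - [0,0,-18]
    - [3,-3,-18.5]
    - [6,-6,-18.5]
    - [9,-9,-18.5]
    - [12,-12,-18.5]
    - [15,-15,-18.5]
    - [18,-18,-18.5]
    - [20.9,-20.1,-18.5]
  gripper: [3,3,3,3,3,3,3,3,3,3,3,3]

```text
time: 8.75
tool_pos: [0.6782, 0.0456, 0.3821]
tcp_rot: [-0.0, 0.817, 0.576, 0.0]
wrist_force: [0.9, -0.7, -0.1]
finger_gap: 0.0348
grasp_force: 46.0
```

Emit:
send_rows:
  angular:
    - [0,0,-7]
    - [0,0,-14]
    - [0,0,-20.8]
    - [0,0,-20.8]
    - [0,0,-20.8]
  translation:
    - [0,0,2]
    - [0,0,4]
    - [0,0,6]
    - [0,0,8]
    - [0,0,8]
  gripper: [3,3,3,3,3]

```text
time: 9.17
tool_pos: [0.6757, 0.0434, 0.2963]
tcp_rot: [-0.003, 0.702, 0.712, -0.003]
wrist_force: [-0.7, 1.0, -1.6]
finger_gap: 0.0346
grasp_force: 46.0
```

```bash
python3 -c "
from h import *
mv((.6775,.043,.1965,90.8))"
```

```text
t 9.17 [0.6757 0.0434 0.2963] yaw 90.8 gap 0.0346 F [-0.7  1.  -1.6]
  T [-0.05  0.26  9.98] W [-0.47 -0.03  0.03]
```

Emit:
send_rows:
  angular:
    - [0,0,0]
    - [0,0,0]
    - [0,0,0]
    - [0,0,0]
    - [0,0,0]
    - [0,0,0]
  translation:
    - [0,0.2,3]
    - [0,0.2,6]
    - [0,0.2,7.5]
    - [0,0.2,8]
    - [0,0.2,8]
    - [0,0.2,8]
  gripper: [3,3,3,3,3,3]

```text
time: 9.67
tool_pos: [0.6803, 0.0431, 0.2227]
tcp_rot: [0.001, 0.702, 0.712, 0.001]
wrist_force: [-0.2, -0.7, 0.4]
finger_gap: 0.0347
grasp_force: 45.9
```

```bash
python3 -c "
from h import *
mv((.6775,.043,.197,90.8))
a=capture('side')[150:230,215:330]
cv2.imwrite('pics/s2.png',cv2.resize(a,None,fx=6.8,fy=6.8,interpolation=cv2.INTER_CUBIC)[:,:,::-1])"
```

```text
t 9.67 [0.6803 0.0431 0.2227] yaw 90.8 gap 0.0347 F [-0.2 -0.7  0.4]
  T [-0.   -0.29  2.57] W [ 0.1   0.   -0.01]
```

Emit:
send_rows:
  angular:
    - [0,0,0]
    - [0,0,0]
    - [0,0,0]
    - [0,0,0]
    - [0,0,0]
  translation:
    - [0,-0.2,1]
    - [0,-0.2,2]
    - [0,-0.2,2.4]
    - [0,-0.2,2.4]
    - [0,-0.2,2.4]
  gripper: [3,3,3,3,3]

```text
time: 10.13
tool_pos: [0.6776, 0.0431, 0.1967]
tcp_rot: [-0.0, 0.702, 0.712, -0.0]
wrist_force: [0.1, -0.8, 0.7]
finger_gap: 0.0348
grasp_force: 47.1
```

```bash
python3 -c "
from h import *
mv((.6775,.043,.197,90.8))
a=capture('side')[150:230,215:330]
cv2.imwrite('pics/s2.png',cv2.resize(a,None,fx=6.8,fy=6.8,interpolation=cv2.INTER_CUBIC)[:,:,::-1])"
```

```text
t 10.13 [0.6776 0.0431 0.1967] yaw 90.8 gap 0.0348 F [ 0.1 -0.8  0.7]
  T [-0.01 -0.01 -0.03] W [-0.02 -0.    0.01]
```

Emit:
send_rows:
  angular:
    - [0,0,0]
    - [0,0,0]
    - [0,0,0]
    - [0,0,0]
    - [0,0,0]
    - [0,0,0]
    - [0,0,0]
    - [0,0,0]
    - [0,0,0]
  translation:
    - [0,0,0]
    - [0,0,0]
    - [0,0,0]
    - [0,0,-2]
    - [0,0,-5]
    - [0,0,-9]
    - [0,0,-13]
    - [0,0,-17]
    - [0,0,-20]
  gripper: [4.5,5.5,5.5,5.5,5.5,5.5,5.5,5.5,5.5]

```text
time: 10.93
tool_pos: [0.6779, 0.0431, 0.4012]
tcp_rot: [0.001, 0.702, 0.712, 0.001]
wrist_force: [0.2, -0.6, 0.5]
finger_gap: 0.0553
grasp_force: 0.0
```

```bash
python3 -c "
from h import *
mv((.566,-.293,.39,106),(.566,-.293,.28,106))"
```

```text
t 10.93 [0.6779 0.0431 0.4012] yaw 90.8 gap 0.0553 F [ 0.2 -0.6  0.5]
  T [-33.45 -11.67   1.08] W [  0.22   0.04 -15.19]
  T [-33.45 -11.71  12.08] W [  0.22   0.04 -15.19]
```

Emit:
send_rows:
  angular:
    - [0,0,-3]
    - [0,0,-6]
    - [0,0,-10]
    - [0,0,-15.2]
    - [0,0,-15.2]
    - [0,0,-15.2]
    - [0,0,-15.2]
    - [0,0,-15.2]
    - [0,0,-15.2]
    - [0,0,-15.2]
    - [0,0,-15.2]
    - [0,0,-15.2]
  translation:
    - [-4,-1.4,0]
    - [-8,-2.8,0]
    - [-12,-4.2,0]
    - [-16,-5.6,0]
    - [-20,-7,0]
    - [-24,-8.4,0]
    - [-28,-9.8,2]
    - [-31.5,-11,5]
    - [-33.4,-11.7,8]
    - [-33.4,-11.7,11]
    - [-33.4,-11.7,12]
    - [-33.4,-11.7,12]
  gripper: [6,6.5,6.5,6.5,6.5,6.5,6.5,6.5,6.5,6.5,6.5,6.5]

```text
time: 11.93
tool_pos: [0.5636, -0.2918, 0.2725]
tcp_rot: [-0.004, 0.602, 0.798, -0.0]
wrist_force: [0.2, 0.9, -0.3]
finger_gap: 0.065
grasp_force: 0.0
```

```bash
python3 -c "
from h import *
a=capture('top')
for b in blobs(a,'top'):print(*b)
for b in blobs(capture('side'),'side',amin=20)[:9]:print(*b)
mv((.566,-.293,.1755,106))
s=a[140:230,170:340]
cv2.imwrite('pics/t2.png',cv2.resize(s,None,fx=4.7,fy=4.7,interpolation=cv2.INTER_CUBIC)[:,:,::-1])"
```

```text
green [174. 260.] [288.9 190.3] 54.8 29.6 -83.4
green [125. 258.] [295.9 382.5] 53.3 30.7 1.4
green [198. 217.] [454.8 101. ] 54.0 29.7 -72.2
blue [377. 180.] [ 601.9 -607. ] 79.9 47.2 17.2
amber [213. 161.] [679.8  44. ] 56.5 32.6 -88.9
red [248. 162.] [674.2 -94.3] 49.2 46.2 90.0
green [267. 218.] [ 641.7 -110.5] 156.5 119.2 89.5
green [282. 206.] [709.5 -35.1] 165.4 69.4 77.2
green [223. 195.] [453.2  94. ] 56.9 30.5 -70.2
green [191. 170.] [295.3 373.5] 49.9 34.2 4.4
green [ 12. 133.] [-870.8 1043.3] 184.2 123.5 -67.4
green [28. 69.] [-1431.9  2974.4] 353.5 110.6 -53.2
blue [207. 306.] [ 354.9 -625.8] 268.4 142.8 -3.4
blue [280. 295.] [ 599.5 -600.9] 82.0 53.3 17.3
blue [257. 242.] [ 564.9 -295.3] 54.5 32.4 -74.7
t 12.03 [ 0.5661 -0.2919  0.2779] yaw 106.1 gap 0.0651 F [ 0.8 -0.2  0.6]
  T [-0.11 -0.05 10.24] W [0.03 0.01 0.06]
```

View pics/t2.png

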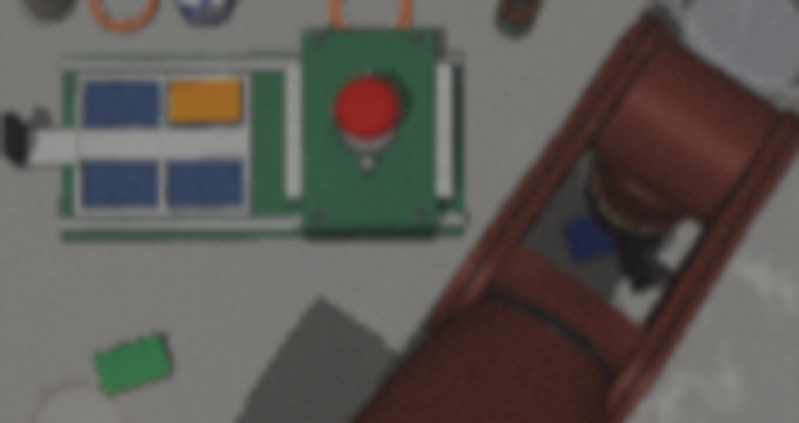

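Amber lies in its pocket at crop (205,101), and blue is still in place below the gripper.

Emit:
send_rows:
  angular:
    - [0,0,0]
    - [0,0,0]
    - [0,0,0]
    - [0,0,0]
    - [0,0,0]
    - [0,0,0]
    - [0,0,0]
    - [0,0,0]
    - [0,0,0]
    - [0,0,0]
    - [0,0,0]
    - [0,0,0]
  translation:
    - [-0.1,0,3]
    - [-0.1,0,6]
    - [-0.1,0,8]
    - [-0.1,0,9.5]
    - [-0.1,0,10.2]
    - [-0.1,0,10.2]
    - [-0.1,0,10.2]
    - [-0.1,0,10.2]
    - [-0.1,0,10.2]
    - [-0.1,0,10.2]
    - [-0.1,0,10.2]
    - [-0.1,0,10.2]
  gripper: [6.5,6.5,6.5,6.5,6.5,6.5,6.5,3,3,3,3,3]

```text
time: 13.03
tool_pos: [0.5666, -0.2941, 0.177]
tcp_rot: [0.002, 0.602, 0.799, 0.0]
wrist_force: [0.0, 0.6, 6.3]
finger_gap: 0.0351
grasp_force: 46.8
```

Emit:
send_rows:
  angular:
    - [0,0,0]
    - [0,0,0]
    - [0,0,0]
    - [0,0,0]
    - [0,0,0]
    - [0,0,0]
    - [0,0,0]
  translation:
    - [0,0,-2]
    - [0,0,-6]
    - [0,0,-10]
    - [0,0,-14]
    - [0,0,-18]
    - [0,0,-21]
    - [0,0,-21]
  gripper: [3,3,3,3,3,3,3]

```text
time: 13.62
tool_pos: [0.5671, -0.2945, 0.3947]
tcp_rot: [0.007, 0.602, 0.799, 0.0]
wrist_force: [1.1, -0.8, 0.5]
finger_gap: 0.0348
grasp_force: 46.1
```

```bash
python3 -c "
from h import *
mv((.6085,.042,.39,90.8),(.6085,.042,.28,90.8))"
```

```text
t 13.62 [ 0.5671 -0.2945  0.3947] yaw 106.0 gap 0.0348 F [ 1.1 -0.8  0.5]
  T [31.21 13.25  0.24] W [ 0.61  0.56 15.21]
  T [31.33 13.15 11.24] W [ 0.61  0.56 15.21]
```

Emit:
send_rows:
  angular:
    - [0,0,3]
    - [0,0,6]
    - [0,0,10]
    - [0,0,15.2]
    - [0,0,15.2]
    - [0,0,15.2]
    - [0,0,15.2]
    - [0,0,15.2]
    - [0,0,15.2]
    - [0,0,15.2]
    - [0,0,15.2]
    - [0,0,15.2]
  translation:
    - [4,1.7,0]
    - [8,3.4,0]
    - [12,5.1,0]
    - [16,6.8,0]
    - [20,8.5,0]
    - [24,10.2,0]
    - [28,11.9,0]
    - [31.2,13.2,0]
    - [31.3,13.2,3]
    - [31.3,13.2,6]
    - [31.3,13.2,9]
    - [31.3,13.2,11]
  gripper: [3,3,3,3,3,3,3,3,3,3,3,3]

```text
time: 14.62
tool_pos: [0.6048, 0.0446, 0.2712]
tcp_rot: [-0.001, 0.702, 0.713, -0.001]
wrist_force: [-0.5, -0.0, -1.8]
finger_gap: 0.0353
grasp_force: 46.0
```

Emit:
send_rows:
  angular:
    - [0,0,0]
    - [0,0,0]
    - [0,0,0]
    - [0,0,0]
    - [0,0,0]
    - [0,0,0]
  translation:
    - [0,0,2]
    - [0,0,4]
    - [0,0,5.5]
    - [0,0,6]
    - [0,0,6]
    - [0,0,6]
  gripper: [3,3,3,3,3,3]

```text
time: 15.12
tool_pos: [0.6063, 0.0437, 0.2151]
tcp_rot: [-0.0, 0.702, 0.712, -0.0]
wrist_force: [0.7, 1.0, -0.5]
finger_gap: 0.0346
grasp_force: 46.0
```

```bash
python3 -c "
from h import *
mv((.6085,.042,.198,90.8))"
```

```text
t 15.12 [0.6063 0.0437 0.2151] yaw 90.8 gap 0.0346 F [ 0.7  1.  -0.5]
  T [-0.18  0.22  1.71] W [-0.01 -0.    0.01]
```

Emit:
send_rows:
  angular:
    - [0,0,0]
    - [0,0,0]
    - [0,0,0]
    - [0,0,0]
    - [0,0,0]
  translation:
    - [-0.2,0.2,0]
    - [-0.2,0.2,0.8]
    - [-0.2,0.2,1.6]
    - [-0.2,0.2,1.7]
    - [-0.2,0.2,1.7]
  gripper: [3,3,3,3,3]

```text
time: 15.53
tool_pos: [0.608, 0.0418, 0.1973]
tcp_rot: [-0.0, 0.702, 0.712, -0.0]
wrist_force: [-0.2, -0.5, -1.0]
finger_gap: 0.0349
grasp_force: 46.0
```

Emit:
send_rows:
  angular:
    - [0,0,0]
    - [0,0,0]
    - [0,0,0]
    - [0,0,0]
    - [0,0,0]
    - [0,0,0]
    - [0,0,0]
    - [0,0,0]
  translation:
    - [0,0,0]
    - [0,0,0]
    - [0,0,0]
    - [0,0,-2]
    - [0,0,-5]
    - [0,0,-9]
    - [0,0,-13]
    - [0,0,-13]
  gripper: [4.5,5.3,5.3,5.3,5.3,5.3,5.3,5.3]

```text
time: 16.2
tool_pos: [0.6112, 0.0418, 0.3382]
tcp_rot: [0.006, 0.702, 0.712, 0.005]
wrist_force: [2.2, 1.1, 2.1]
finger_gap: 0.0531
grasp_force: 0.0
```

```bash
python3 -c "
from h import *
mv((.4545,.101,.32,108.5),(.4545,.101,.28,108.5))"
```

```text
t 16.20 [0.6112 0.0418 0.3382] yaw 90.8 gap 0.0531 F [2.2 1.1 2.1]
  T [  6.15 -15.61   1.57] W [  0.86   0.2  -17.68]
  T [  6.15 -15.67   5.57] W [  0.86   0.2  -17.68]
```

Emit:
send_rows:
  angular:
    - [0,0,-5]
    - [0,0,-11]
    - [0,0,-17.5]
    - [0,0,-17.5]
    - [0,0,-17.5]
    - [0,0,-17.5]
    - [0,0,-17.5]
    - [0,0,-17.5]
  translation:
    - [1.5,-4,0]
    - [3,-8,0]
    - [4.6,-12,0]
    - [6.1,-15.5,2]
    - [6.1,-15.5,5]
    - [6.1,-15.5,5]
    - [6.1,-15.5,5]
    - [6.1,-15.5,5]
  gripper: [6.5,6.5,6.5,6.5,6.5,6.5,6.5,6.5]

```text
time: 16.87
tool_pos: [0.4538, 0.1004, 0.2793]
tcp_rot: [0.001, 0.586, 0.811, 0.001]
wrist_force: [0.7, -0.7, -0.0]
finger_gap: 0.065
grasp_force: 0.0
```

```bash
python3 -c "
from h import *
for b in blobs(capture('top'),'top'):print(*b)
for b in blobs(capture('side'),'side',amin=20)[:9]:print(*b)
mv((.4545,.101,.177,108.3))"
```

```text
green [125. 258.] [296.  382.9] 54.0 30.7 2.7
blue [293. 222.] [ 435.5 -273.8] 80.1 46.5 -64.5
blue [212. 178.] [610.   45.5] 53.4 29.4 90.0
blue [377. 180.] [ 601.9 -607.1] 80.1 47.0 17.8
amber [213. 161.] [680.  44.] 58.1 32.9 89.9
red [247. 162.] [674.7 -94.3] 49.2 45.1 90.0
green [270. 212.] [653.9 -71.2] 238.6 177.2 88.0
green [223. 194.] [452.7  95.6] 53.6 30.5 -70.2
green [191. 170.] [295.3 373.5] 49.9 34.0 4.4
green [ 12. 133.] [-872.  1042.1] 182.7 123.0 -65.9
green [29. 69.] [-1420.8  2965.1] 321.0 121.1 -62.0
blue [207. 306.] [ 354.9 -625.8] 268.4 142.8 -3.4
blue [280. 295.] [ 599.5 -600.9] 82.0 53.3 17.3
blue [255. 193.] [609.  102.7] 74.5 28.7 89.4
amber [221. 182.] [451.6 233.3] 160.3 19.3 -5.5
t 16.97 [0.4543 0.1003 0.2798] yaw 108.3 gap 0.0650 F [-1.  -1.   0.8]
  T [7.000e-02 1.000e-02 1.028e+01] W [ 0.18  0.05 -0.04]
```

Emit:
send_rows:
  angular:
    - [0,0,0]
    - [0,0,0]
    - [0,0,0]
    - [0,0,0]
    - [0,0,0]
    - [0,0,0]
    - [0,0,0]
    - [0,0,0]
    - [0,0,0]
    - [0,0,0]
    - [0,0,0]
    - [0,0,0]
  translation:
    - [0.1,0,3]
    - [0.1,0,6]
    - [0.1,0,8]
    - [0.1,0,9.5]
    - [0.1,0,10.2]
    - [0.1,0,10.2]
    - [0.1,0,10.2]
    - [0.1,0,10.2]
    - [0.1,0,10.2]
    - [0.1,0,10.2]
    - [0.1,0,10.2]
    - [0.1,0,10.2]
  gripper: [6.5,6.5,6.5,6.5,6.5,6.5,6.5,3,3,3,3,3]

```text
time: 17.97
tool_pos: [0.4532, 0.1017, 0.1775]
tcp_rot: [0.001, 0.586, 0.811, 0.001]
wrist_force: [0.4, -0.8, 6.2]
finger_gap: 0.0348
grasp_force: 45.6
```

Emit:
send_rows:
  angular:
    - [0,0,0]
    - [0,0,0]
    - [0,0,0]
    - [0,0,0]
    - [0,0,0]
    - [0,0,0]
  translation:
    - [0,0,-2]
    - [0,0,-5]
    - [0,0,-8]
    - [0,0,-10]
    - [0,0,-10]
    - [0,0,-10]
  gripper: [3,3,3,3,3,3]

```text
time: 18.47
tool_pos: [0.4526, 0.1017, 0.2775]
tcp_rot: [0.002, 0.586, 0.811, 0.001]
wrist_force: [-0.2, -0.4, -1.4]
finger_gap: 0.0349
grasp_force: 45.5
```

```bash
python3 -c "
from h import *
mv((.6075,.1145,.28,90.8))"
```

```text
t 18.47 [0.4526 0.1017 0.2775] yaw 108.3 gap 0.0349 F [-0.2 -0.4 -1.4]
  T [-3.65 15.11 -0.19] W [ 0.23  0.02 17.51]
```

Emit:
send_rows:
  angular:
    - [0,0,5]
    - [0,0,11]
    - [0,0,17.5]
    - [0,0,17.5]
    - [0,0,17.5]
    - [0,0,17.5]
    - [0,0,17.5]
    - [0,0,17.5]
    - [0,0,17.5]
  translation:
    - [-0.9,3.8,0]
    - [-1.8,7.6,0]
    - [-2.7,11.4,0]
    - [-3.6,15.1,0]
    - [-3.6,15.1,2]
    - [-3.6,15.1,4]
    - [-3.6,15.1,6]
    - [-3.6,15.1,6]
    - [-3.6,15.1,6]
  gripper: [3,3,3,3,3,3,3,3,3]

```text
time: 19.22
tool_pos: [0.6051, 0.1147, 0.2127]
tcp_rot: [-0.002, 0.702, 0.712, -0.002]
wrist_force: [0.7, -0.2, -0.3]
finger_gap: 0.0349
grasp_force: 45.5
```

```bash
python3 -c "
from h import *
mv((.6075,.1145,.198,90.8))"
```

```text
t 19.22 [0.6051 0.1147 0.2127] yaw 90.8 gap 0.0349 F [ 0.7 -0.2 -0.3]
  T [-0.03  0.25  1.47] W [-0.37  0.02  0.01]
```

Emit:
send_rows:
  angular:
    - [0,0,0]
    - [0,0,0]
    - [0,0,0]
    - [0,0,0]
    - [0,0,0]
  translation:
    - [0,0.2,0]
    - [0,0.2,0.6]
    - [0,0.2,1.2]
    - [0,0.2,1.4]
    - [0,0.2,1.4]
  gripper: [3,3,3,3,3]

```text
time: 19.63
tool_pos: [0.6084, 0.1149, 0.2015]
tcp_rot: [-0.0, 0.702, 0.712, -0.0]
wrist_force: [-0.2, -0.3, -1.5]
finger_gap: 0.0343
grasp_force: 45.5
```

Emit:
send_rows:
  angular:
    - [0,0,0]
    - [0,0,0]
    - [0,0,0]
    - [0,0,0]
    - [0,0,0]
    - [0,0,0]
    - [0,0,0]
    - [0,0,0]
    - [0,0,0]
  translation:
    - [0,0,0]
    - [0,0,0]
    - [0,0,0]
    - [0,0,-2]
    - [0,0,-5]
    - [0,0,-9]
    - [-5,-8,-10]
    - [-10,-16,-10]
    - [-10,-16,-10]
  gripper: [4.5,5.3,5.3,5.3,5.3,5.3,5.3,5.3,5.3]

```text
time: 20.38
tool_pos: [0.5033, 0.0469, 0.301]
tcp_rot: [0.001, 0.702, 0.713, 0.001]
wrist_force: [0.1, -0.7, 1.0]
finger_gap: 0.0528
grasp_force: 0.0
```

Emit:
send_rows:
  angular:
    - [0,0,0]
    - [0,0,0]
  translation:
    - [-5,-3,0]
    - [-5,-3,0]
  gripper: [5.3,5.3]

```text
time: 20.55
tool_pos: [0.4719, -0.005, 0.2995]
tcp_rot: [0.0, 0.702, 0.712, -0.001]
wrist_force: [0.2, 0.1, 0.3]
finger_gap: 0.0528
grasp_force: 0.0
```

```bash
python3 -c "
from h import *
a=capture('top')
for b in blobs(a,'top',z=.036):print(*b)
for b in blobs(capture('side'),'side',amin=20)[:9]:print(*b)
mv((.644,.2025,.39,0))
s=a[140:230,150:320]
cv2.imwrite('pics/t3.png',cv2.resize(s,None,fx=4.7,fy=4.7,interpolation=cv2.INTER_CUBIC)[:,:,::-1])"
```

```text
green [125. 258.] [296.6 375.3] 53.1 29.2 2.8
green [194. 177.] [606.9 113.2] 54.5 29.2 -88.8
blue [293. 222.] [ 434.  -271.8] 78.9 45.9 -64.3
blue [213. 178.] [605.8  42. ] 56.3 34.1 -89.2
blue [377. 180.] [ 598.3 -600.4] 78.7 46.1 17.4
amber [213. 161.] [675.3  41.2] 56.7 32.6 -89.2
red [248. 162.] [670.1 -94.7] 48.5 46.5 -89.9
green [270. 212.] [657.4 -71.4] 232.8 177.8 -89.4
green [254. 188.] [609.8 144.5] 53.1 31.6 89.9
green [191. 170.] [295.3 372.9] 49.8 35.1 4.0
green [ 11. 133.] [-870.9 1039.7] 180.5 123.0 -65.9
green [29. 69.] [-1415.2  2961.2] 309.8 120.7 -48.5
blue [207. 306.] [ 354.8 -625.8] 268.3 142.8 -3.4
blue [280. 295.] [ 599.5 -600.9] 82.0 53.3 17.3
blue [256. 194.] [610.1  81.6] 54.5 31.8 86.9
red [357. 341.] [ 786.3 -805.3] 75.9 39.4 -57.7
t 20.65 [ 0.4734 -0.0049  0.3   ] yaw 90.6 gap 0.0533 F [ 0.1  0.8 -1.2]
  T [20.54 17.29 -9.  ] W [ 7.000e-02 -1.000e-02  9.064e+01]
```

View pics/t3.png

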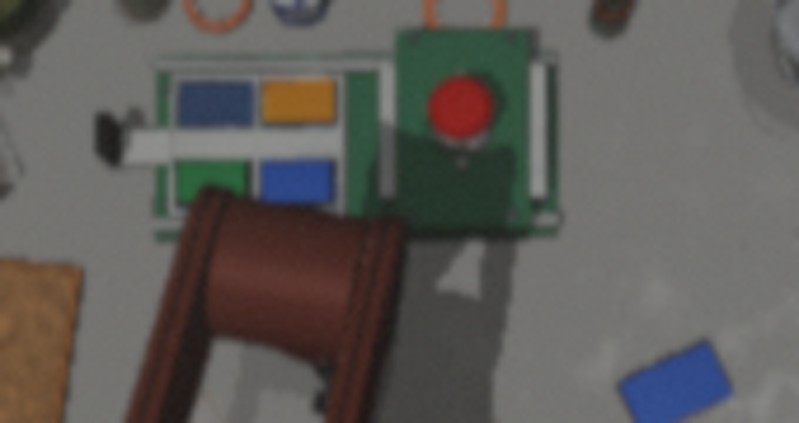

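All three bars sit in their pockets: amber at (298,101), green at (212,183) and blue at (298,183). Next I go to the handle and push the tray home.

Emit:
send_rows:
  angular:
    - [0,0,7]
    - [0,0,14]
    - [0,0,21]
    - [0,0,28]
    - [0,0,35]
    - [0,0,42]
    - [0,0,49]
    - [0,0,56]
    - [0,0,63]
    - [0,0,70]
    - [0,0,77]
    - [0,0,84]
  translation:
    - [0,0,-3]
    - [0,0,-6]
    - [0,0,-9]
    - [3,2.5,-9]
    - [6,5,-9]
    - [9,7.5,-9]
    - [12,10,-9]
    - [15,12.5,-9]
    - [18,15,-9]
    - [20.5,17.2,-9]
    - [20.5,17.2,-9]
    - [20.5,17.2,-9]
  gripper: [5,5,5,5,5,5,5,5,5,5,5,5]

```text
time: 21.65
tool_pos: [0.6447, 0.2075, 0.388]
tcp_rot: [-0.0, 0.998, 0.058, -0.001]
wrist_force: [-0.3, 0.0, 0.6]
finger_gap: 0.05
grasp_force: 0.0
```

Emit:
send_rows:
  angular:
    - [0,0,6.6]
    - [0,0,6.6]
    - [0,0,6.6]
    - [0,0,6.6]
    - [0,0,6.6]
  translation:
    - [0,0,3]
    - [0,0,6]
    - [0,0,6]
    - [0,0,6]
    - [0,0,6]
  gripper: [5,5,5,5,5]

```text
time: 22.07
tool_pos: [0.6442, 0.205, 0.3308]
tcp_rot: [-0.0, 1.0, 0.002, 0.001]
wrist_force: [0.7, -0.9, -0.5]
finger_gap: 0.0502
grasp_force: 0.0
```

```bash
python3 -c "
from h import *
mv((.644,.2025,.228,0))"
```

```text
t 22.07 [0.6442 0.205  0.3308] yaw 0.3 gap 0.0502 F [ 0.7 -0.9 -0.5]
  T [-0.04  0.25 10.28] W [-0.03 -0.07  0.26]
```

Emit:
send_rows:
  angular:
    - [0,0,0]
    - [0,0,0]
    - [0,0,0]
    - [0,0,0]
    - [0,0,0]
    - [0,0,0]
    - [0,0,0]
    - [0,0,0]
    - [0,0,0]
    - [0,0,0]
    - [0,0,0]
    - [0,0,0]
  translation:
    - [0,0.2,3]
    - [0,0.2,6]
    - [0,0.2,8.5]
    - [0,0.2,10.1]
    - [0,0.2,10.1]
    - [0,0.2,10.1]
    - [0,0.2,10.1]
    - [0,0.2,10.1]
    - [0,0.2,10.1]
    - [0,0.2,10.1]
    - [0,0.2,10.1]
    - [0,0.2,10.1]
  gripper: [5,5,5,5,5,5,3,0.5,0.5,0.5,0.5,0.5]
  squeeze: 35

```text
time: 23.07
tool_pos: [0.6448, 0.2017, 0.2312]
tcp_rot: [0.0, 1.0, 0.002, 0.002]
wrist_force: [-1.5, -4.8, 6.3]
finger_gap: 0.0114
grasp_force: 36.1
```

Emit:
send_rows:
  angular:
    - [0,0,0]
    - [0,0,0]
    - [0,0,0]
    - [0,0,0]
    - [0,0,0]
    - [0,0,0]
    - [0,0,0]
    - [0,0,0]
    - [0,0,0]
    - [0,0,0]
    - [0,0,0]
    - [0,0,0]
  translation:
    - [0,0.4,0]
    - [0,1,0]
    - [0,1.8,0]
    - [0,2.7,0]
    - [0,3.6,0]
    - [0,4.5,0]
    - [0,5.4,0]
    - [0.1,6.3,0]
    - [0.1,7.2,0]
    - [0.1,8.1,0]
    - [0.1,8.7,0]
    - [0.1,9,0]
  gripper: [0.5,0.5,0.5,0.5,0.5,0.5,0.5,0.5,0.5,0.5,0.5,0.5]

```text
time: 24.07
tool_pos: [0.646, 0.1118, 0.2312]
tcp_rot: [-0.0, 1.0, 0.002, 0.002]
wrist_force: [-2.2, 2.3, 8.7]
finger_gap: 0.0114
grasp_force: 36.5
```

Emit:
send_rows:
  angular:
    - [0,0,0]
    - [0,0,0]
    - [0,0,0]
    - [0,0,0]
    - [0,0,0]
    - [0,0,0]
    - [0,0,0]
    - [0,0,0]
    - [0,0,0]
    - [0,0,0]
    - [0,0,0]
    - [0,0,0]
  translation:
    - [0,0.4,0]
    - [0,1,0]
    - [0,1.8,0]
    - [0,2.7,0]
    - [0,3.6,0]
    - [0,4.5,0]
    - [0,5.4,0]
    - [0.1,6.3,0]
    - [0.1,7,0]
    - [0.1,7.6,0]
    - [0.1,8,0]
    - [0.1,8,0]
  gripper: [0.5,0.5,0.5,0.5,0.5,0.5,0.5,0.5,0.5,0.5,0.5,0.5]

```text
time: 25.07
tool_pos: [0.6471, 0.0314, 0.2312]
tcp_rot: [0.0, 1.0, 0.002, 0.001]
wrist_force: [-3.9, -1.8, 9.6]
finger_gap: 0.011
grasp_force: 36.7
```

Emit:
send_rows:
  angular:
    - [0,0,0]
    - [0,0,0]
    - [0,0,0]
    - [0,0,0]
    - [0,0,0]
  translation:
    - [0,0.2,0]
    - [0,0.4,0]
    - [0,0.6,0]
    - [0,0.8,0]
    - [0,0.8,0]
  gripper: [0.5,0.5,0.5,0.5,0.5]

```text
time: 25.48
tool_pos: [0.6471, 0.0258, 0.2312]
tcp_rot: [-0.002, 1.0, 0.002, 0.002]
wrist_force: [-2.6, 8.4, 9.8]
finger_gap: 0.0111
grasp_force: 36.7
```

Emit:
send_rows:
  angular:
    - [0,0,0]
    - [0,0,0]
    - [0,0,0]
    - [0,0,0]
  translation:
    - [0,0.2,0]
    - [0,0.4,0]
    - [0,0.4,0]
    - [0,0.4,0]
  gripper: [0.5,0.5,0.5,0.5]

```text
time: 25.82
tool_pos: [0.6471, 0.0249, 0.2312]
tcp_rot: [-0.004, 1.0, 0.002, 0.002]
wrist_force: [-1.0, 20.6, 10.8]
finger_gap: 0.0112
grasp_force: 37.0
```

Emit:
send_rows:
  angular:
    - [0,0,0]
    - [0,0,0]
    - [0,0,0]
    - [0,0,0]
    - [0,0,0]
    - [0,0,0]
    - [0,0,0]
    - [0,0,0]
    - [0,0,0]
  translation:
    - [0,-0.5,0]
    - [0,-0.5,0]
    - [0,-0.5,0]
    - [0,-0.5,-2]
    - [0,-0.5,-6]
    - [0,-0.5,-10]
    - [0,-0.5,-14]
    - [0,-0.5,-14]
    - [0,-0.5,-14]
  gripper: [1.8,3.4,4,4,4,4,4,4,4]

```text
time: 26.57
tool_pos: [0.6474, 0.0243, 0.3727]
tcp_rot: [0.001, 1.0, 0.001, 0.004]
wrist_force: [0.1, 0.9, -0.9]
finger_gap: 0.0398
grasp_force: 0.0
```

```bash
python3 -c "
from h import *
mv((.644,-.096,.37,0))
a=capture('top');print(blobs(a,'top',.154,['red']))
s=capture('side')
cv2.imwrite('pics/h1.png',np.vstack([cv2.resize(a[140:200,170:290],(780,390),interpolation=cv2.INTER_CUBIC),cv2.resize(s[175:207,215:335],(780,208),interpolation=cv2.INTER_CUBIC)])[:,:,::-1])"
```

```text
t 26.57 [0.6474 0.0243 0.3727] yaw 0.2 gap 0.0398 F [ 0.1  0.9 -0.9]
  T [-0.38 12.02  0.29] W [ 0.07 -0.43  0.15]
[('red', array([248., 162.]), array([ 643.2, -100.2]), 42.1, 41.4, -49.3)]
```

View pics/h1.png

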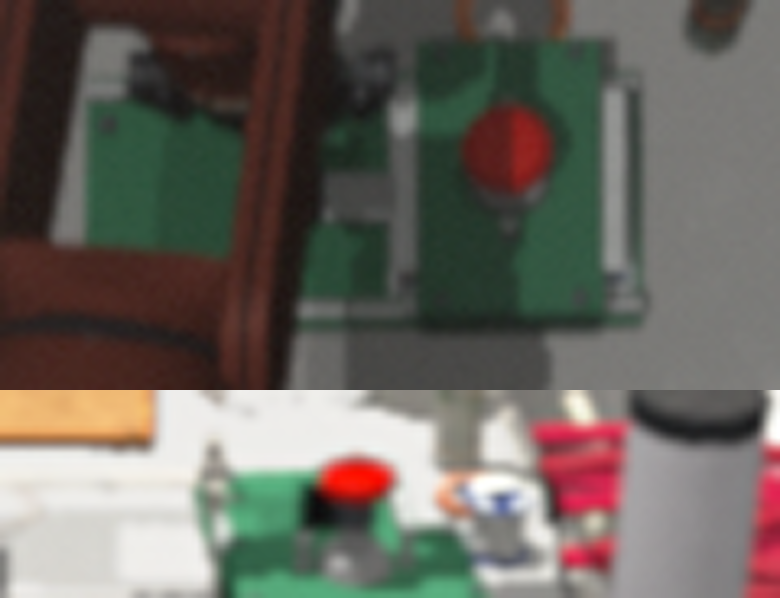

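The tray is home, since the handle hit a hard stop after 177 mm of travel and is now hidden behind the plunger in the side view. The plunger is up at about (0.6435, -0.098).

Emit:
send_rows:
  angular:
    - [0,0,0]
    - [0,0,0]
    - [0,0,0]
    - [0,0,0]
    - [0,0,0]
    - [0,0,0]
    - [0,0,0]
    - [0,0,0]
  translation:
    - [-0.1,3,0]
    - [-0.2,6,0]
    - [-0.4,9,0]
    - [-0.4,12.2,0]
    - [-0.4,12.2,1.5]
    - [-0.4,12.2,2.5]
    - [-0.4,12.2,2.5]
    - [-0.4,12.2,2.5]
  gripper: [2,0,0,0,0,0,0,0]

```text
time: 27.33
tool_pos: [0.642, -0.0959, 0.3406]
tcp_rot: [-0.001, 1.0, 0.002, -0.003]
wrist_force: [0.4, 0.1, 0.5]
finger_gap: 0.0001
grasp_force: 0.0
```

```bash
python3 -c "
from h import *
mv((.6435,-.098,.301,0))"
```

```text
t 27.33 [ 0.642  -0.0959  0.3406] yaw 0.2 gap 0.0001 F [0.4 0.1 0.5]
  T [0.16 0.21 3.96] W [-0.1   0.29  0.24]
```

Emit:
send_rows:
  angular:
    - [0,0,0]
    - [0,0,0]
    - [0,0,0]
    - [0,0,0]
    - [0,0,0]
    - [0,0,0]
    - [0,0,0]
  translation:
    - [0.1,0.2,0.6]
    - [0.1,0.2,1.2]
    - [0.1,0.2,1.8]
    - [0.1,0.2,2.4]
    - [0.1,0.2,3]
    - [0.1,0.2,3.4]
    - [0.1,0.2,3.4]
  gripper: [0,0,0,0,0,0,0]

```text
time: 27.92
tool_pos: [0.6442, -0.0982, 0.3099]
tcp_rot: [-0.0, 1.0, 0.002, 0.001]
wrist_force: [-1.6, 1.4, 6.9]
finger_gap: 0.0001
grasp_force: 3.5
```

Emit:
send_rows:
  angular:
    - [0,0,0]
    - [0,0,0]
    - [0,0,0]
    - [0,0,0]
  translation:
    - [0,0,0.3]
    - [0,0,0.6]
    - [0,0,0.6]
    - [0,0,0.6]
  gripper: [0,0,0,0]

```text
time: 28.25
tool_pos: [0.6442, -0.0982, 0.3056]
tcp_rot: [0.0, 1.0, 0.002, 0.001]
wrist_force: [-4.8, 1.5, 11.5]
finger_gap: 0.0002
grasp_force: 6.1
```

Emit:
send_rows:
  angular:
    - [0,0,0]
    - [0,0,0]
    - [0,0,0]
    - [0,0,0]
  translation:
    - [0,0,0.3]
    - [0,0,0.6]
    - [0,0,0.6]
    - [0,0,0.6]
  gripper: [0,0,0,0]

```text
time: 28.58
tool_pos: [0.6443, -0.0982, 0.3014]
tcp_rot: [0.0, 1.0, 0.002, 0.001]
wrist_force: [-9.0, 2.6, 19.4]
finger_gap: 0.0002
grasp_force: 9.9
```

Emit:
send_rows:
  angular:
    - [0,0,0]
    - [0,0,0]
    - [0,0,0]
    - [0,0,0]
  translation:
    - [0,0,0.3]
    - [0,0,0.5]
    - [0,0,0.5]
    - [0,0,0.5]
  gripper: [0,0,0,0]

```text
time: 28.92
tool_pos: [0.6445, -0.0982, 0.3012]
tcp_rot: [0.001, 1.0, 0.002, 0.002]
wrist_force: [-21.1, 4.6, 43.3]
finger_gap: 0.0002
grasp_force: 21.4
```

Emit:
send_rows:
  angular:
    - [0,0,0]
    - [0,0,0]
    - [0,0,0]
    - [0,0,0]
    - [0,0,0]
    - [0,0,0]
    - [0,0,0]
    - [0,0,0]
    - [0,0,0]
    - [0,0,0]
    - [0,0,0]
    - [0,0,0]
  translation:
    - [0,0,-0.2]
    - [0,0,-0.2]
    - [0,0,-0.2]
    - [0,0,-0.2]
    - [0,0,-0.2]
    - [0,0,-0.2]
    - [0,0,-0.2]
    - [0,0,-0.2]
    - [0,0,-0.2]
    - [0,0,-0.2]
    - [0,0,-0.2]
    - [0,0,-0.2]
  gripper: [0,0,0,0,0,0,0,0,0,0,0,0]

```text
time: 29.92
tool_pos: [0.6444, -0.0982, 0.3012]
tcp_rot: [0.0, 1.0, 0.002, 0.001]
wrist_force: [-15.4, 4.1, 33.3]
finger_gap: 0.0001
grasp_force: 16.7
```

Emit:
send_rows:
  angular:
    - [0,0,0]
    - [0,0,0]
    - [0,0,0]
    - [0,0,0]
    - [0,0,0]
    - [0,0,0]
    - [0,0,0]
    - [0,0,0]
    - [0,0,0]
    - [0,0,0]
    - [0,0,0]
  translation:
    - [0,0,0]
    - [0,0,0]
    - [0,0,-0.5]
    - [0,0,-1.2]
    - [0,0,-2]
    - [0,0,-3]
    - [0,0,-4]
    - [0,0,-6]
    - [0,0,-8]
    - [0,0,-8]
    - [0,0,-8]
  gripper: [0,0,0,0,0,0,0,0,0,0,0]

```text
time: 30.83
tool_pos: [0.6441, -0.0988, 0.3756]
tcp_rot: [0.0, 1.0, 0.002, 0.001]
wrist_force: [0.9, -0.4, -0.2]
finger_gap: -0.0
grasp_force: 0.0
```

```bash
python3 -c "
from h import *
mv((.647,.030,.375,0))"
```

```text
t 30.83 [ 0.6441 -0.0988  0.3756] yaw 0.2 gap -0.0000 F [ 0.9 -0.4 -0.2]
  T [  0.33 -12.88   0.05] W [ 0.04 -0.13  0.21]
```

Emit:
send_rows:
  angular:
    - [0,0,0]
    - [0,0,0]
    - [0,0,0]
    - [0,0,0]
    - [0,0,0]
    - [0,0,0]
    - [0,0,0]
    - [0,0,0]
    - [0,0,0]
    - [0,0,0]
    - [0,0,0]
    - [0,0,0]
  translation:
    - [0,-3,0]
    - [0.2,-6,0]
    - [0.3,-9,0]
    - [0.3,-12.5,0]
    - [0.3,-12.5,0]
    - [0.3,-12.5,3]
    - [0.3,-12.5,6]
    - [0.3,-12.5,9]
    - [0.3,-12.5,12]
    - [0.3,-12.5,14]
    - [0.3,-12.5,14.4]
    - [0.3,-12.5,14.4]
  gripper: [2,4,4,4,4,4,4,4,4,4,4,4]

```text
time: 31.83
tool_pos: [0.6448, 0.0262, 0.2269]
tcp_rot: [-0.0, 1.0, 0.002, -0.003]
wrist_force: [-0.1, -0.0, 0.2]
finger_gap: 0.04
grasp_force: 0.0
```

Emit:
send_rows:
  angular:
    - [0,0,0]
    - [0,0,0]
    - [0,0,0]
    - [0,0,0]
    - [0,0,0]
    - [0,0,0]
    - [0,0,0]
  translation:
    - [0,0,0]
    - [0,0,0]
    - [0,0,0]
    - [0,0,0]
    - [0,0,0]
    - [0,0,0]
    - [0,0,0]
  gripper: [4,3,0.5,0.5,0.5,0.5,0.5]
  squeeze: 40

```text
time: 32.42
tool_pos: [0.6472, 0.0265, 0.2327]
tcp_rot: [0.0, 1.0, 0.002, 0.002]
wrist_force: [-0.4, 0.8, 5.9]
finger_gap: 0.0113
grasp_force: 41.0
```

Gripped. I pull the tray out 17.5 cm plus a little extra.

Emit:
send_rows:
  angular:
    - [0,0,0]
    - [0,0,0]
    - [0,0,0]
    - [0,0,0]
    - [0,0,0]
    - [0,0,0]
    - [0,0,0]
    - [0,0,0]
    - [0,0,0]
    - [0,0,0]
    - [0,0,0]
    - [0,0,0]
  translation:
    - [0,-0.4,0]
    - [0,-1,0]
    - [0,-1.8,0]
    - [0,-2.7,0]
    - [0,-3.6,0]
    - [0,-4.5,0]
    - [0,-5.4,0]
    - [-0.1,-6.3,0]
    - [-0.1,-7.2,0]
    - [-0.1,-8.1,0]
    - [-0.1,-8.7,0]
    - [-0.1,-9,0]
  gripper: [0.5,0.5,0.5,0.5,0.5,0.5,0.5,0.5,0.5,0.5,0.5,0.5]

```text
time: 33.42
tool_pos: [0.646, 0.1169, 0.2326]
tcp_rot: [0.0, 1.0, 0.002, 0.002]
wrist_force: [-0.9, -2.2, 6.7]
finger_gap: 0.0112
grasp_force: 41.1
```

Emit:
send_rows:
  angular:
    - [0,0,0]
    - [0,0,0]
    - [0,0,0]
    - [0,0,0]
    - [0,0,0]
    - [0,0,0]
    - [0,0,0]
    - [0,0,0]
    - [0,0,0]
    - [0,0,0]
    - [0,0,0]
    - [0,0,0]
  translation:
    - [0,-0.4,0]
    - [0,-1,0]
    - [0,-1.8,0]
    - [0,-2.7,0]
    - [0,-3.6,0]
    - [0,-4.5,0]
    - [0,-5.4,0]
    - [-0.1,-6.3,0]
    - [-0.1,-7.2,0]
    - [-0.1,-7.9,0]
    - [-0.1,-8.4,0]
    - [-0.1,-8.6,0]
  gripper: [0.5,0.5,0.5,0.5,0.5,0.5,0.5,0.5,0.5,0.5,0.5,0.5]

```text
time: 34.42
tool_pos: [0.6449, 0.202, 0.2326]
tcp_rot: [0.001, 1.0, 0.002, 0.002]
wrist_force: [0.8, -12.1, 8.2]
finger_gap: 0.0112
grasp_force: 41.5
```

Emit:
send_rows:
  angular:
    - [0,0,0]
    - [0,0,0]
    - [0,0,0]
    - [0,0,0]
  translation:
    - [0,-0.2,0]
    - [0,-0.4,0]
    - [0,-0.5,0]
    - [0,-0.5,0]
  gripper: [0.5,0.5,0.5,0.5]

```text
time: 34.75
tool_pos: [0.6452, 0.2031, 0.2326]
tcp_rot: [0.004, 1.0, 0.002, 0.001]
wrist_force: [-1.0, -19.4, 10.5]
finger_gap: 0.0112
grasp_force: 41.9
```

Emit:
send_rows:
  angular:
    - [0,0,0]
    - [0,0,0]
    - [0,0,0]
    - [0,0,0]
    - [0,0,0]
    - [0,0,0]
    - [0,0,0]
    - [0,0,0]
    - [0,0,0]
  translation:
    - [0,0.4,0]
    - [0,0.4,0]
    - [0,0.4,0]
    - [0,0.4,0]
    - [0,0.4,-2]
    - [0,0.4,-6]
    - [0,0.4,-10]
    - [0,0.4,-14]
    - [0,0.4,-15]
  gripper: [1.8,3.4,4.5,4.5,4.5,4.5,4.5,4.5,4.5]

```text
time: 35.5
tool_pos: [0.645, 0.2045, 0.3891]
tcp_rot: [-0.001, 1.0, 0.002, 0.006]
wrist_force: [1.1, 0.8, 1.9]
finger_gap: 0.0453
grasp_force: 0.0
```

Emit:
send_rows:
  angular:
    - [0,0,-7]
    - [0,0,-14]
    - [0,0,-21]
    - [0,0,-28]
    - [0,0,-35]
    - [0,0,-42]
    - [0,0,-49]
    - [0,0,-56]
    - [0,0,-63]
    - [0,0,-70]
    - [0,0,-77]
    - [0,0,-84]
  translation:
    - [-2,2,0]
    - [-4,4,0]
    - [-6,6,0]
    - [-8,8,0]
    - [-10,10,0]
    - [-12,12,0]
    - [-14,15,0]
    - [-17,18,0]
    - [-17,20,0]
    - [-17,20,0]
    - [-17,20,0]
    - [-17,20,0]
  gripper: [5,5,5,5,5,5,5,5,5,5,5,5]

```text
time: 36.5
tool_pos: [0.4742, 0.0027, 0.3804]
tcp_rot: [-0.0, 0.74, 0.673, 0.0]
wrist_force: [0.7, 0.6, -0.2]
finger_gap: 0.05
grasp_force: 0.0
```

```bash
python3 -c "
from h import *
a=capture('top')
for b in blobs(a,'top',z=.036):print(*b)
mv((.6765,.043,.38,90.8),(.607,.1135,.28,90.8))
h=cv2.cvtColor(a,cv2.COLOR_RGB2HSV)
s=a[140:260,110:290]
cv2.imwrite('pics/t4.png',cv2.resize(s,None,fx=4.4,fy=4.4,interpolation=cv2.INTER_CUBIC)[:,:,::-1])"
```

```text
green [125. 258.] [296.7 375.7] 53.2 30.1 3.4
blue [293. 222.] [ 434.1 -272. ] 79.2 45.8 -64.1
blue [213. 176.] [614.9  41.7] 55.6 22.0 90.0
blue [377. 180.] [ 598.4 -600.4] 78.4 46.3 17.5
amber [213. 161.] [675.2  41.6] 57.7 32.4 -88.8
red [248. 162.] [673.3 -95.8] 48.2 42.4 64.5
t 36.55 [0.4743 0.0029 0.3804] yaw 85.0 gap 0.0498 F [-0.3  0.4  0.1]
  T [ 5.77 19.79  0.05] W [ 0.01 -0.02 -5.83]
  T [12.18 12.25 10.05] W [ 0.01 -0.02 -5.83]
```

View pics/t4.png

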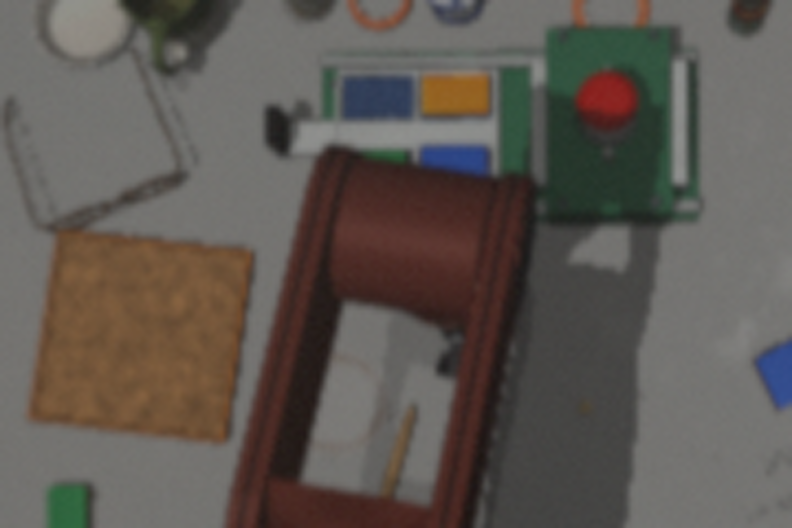

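The tray is out and the bars are still in their pockets: amber at (455,93), blue at (455,160), green partly hidden at (380,158). The board is clear. I'll unload amber first.

Emit:
send_rows:
  angular:
    - [0,0,-3]
    - [0,0,-5.8]
    - [0,0,-5.8]
    - [0,0,-5.8]
    - [0,0,-5.8]
    - [0,0,-5.8]
    - [0,0,-5.8]
    - [0,0,-5.8]
    - [0,0,-5.8]
    - [0,0,-5.8]
    - [0,0,-5.8]
    - [0,0,-5.8]
  translation:
    - [1,3.5,0]
    - [2,7,0]
    - [3,10.5,0]
    - [4,14,0]
    - [5,17.5,0]
    - [5.8,19.8,0]
    - [5.8,19.8,3]
    - [5.8,19.8,6]
    - [5.8,19.8,9]
    - [5.8,19.8,12]
    - [5.8,19.8,12]
    - [5.8,19.8,12]
  gripper: [5.5,5.5,5.5,5.5,5.5,5.5,5.5,5.5,5.5,5.5,5.5,5.5]

```text
time: 37.55
tool_pos: [0.6763, 0.0411, 0.2579]
tcp_rot: [-0.002, 0.707, 0.707, -0.002]
wrist_force: [0.5, 0.2, 0.1]
finger_gap: 0.0552
grasp_force: 0.0
```

```bash
python3 -c "
from h import *
mv((.6767,.0425,.197,90.8))"
```

```text
t 37.55 [0.6763 0.0411 0.2579] yaw 89.9 gap 0.0552 F [0.5 0.2 0.1]
  T [0.14 0.08 6.09] W [-0.32 -0.03 -0.85]
```

Emit:
send_rows:
  angular:
    - [0,0,-0.8]
    - [0,0,-0.8]
    - [0,0,-0.8]
    - [0,0,-0.8]
    - [0,0,-0.8]
    - [0,0,-0.8]
    - [0,0,-0.8]
    - [0,0,-0.8]
    - [0,0,-0.8]
    - [0,0,-0.8]
    - [0,0,-0.8]
  translation:
    - [0.1,0.1,2]
    - [0.1,0.1,4]
    - [0.1,0.1,5.3]
    - [0.1,0.1,5.9]
    - [0.1,0.1,5.9]
    - [0.1,0.1,5.9]
    - [0.1,0.1,5.9]
    - [0.1,0.1,5.9]
    - [0.1,0.1,5.9]
    - [0.1,0.1,5.9]
    - [0.1,0.1,5.9]
  gripper: [5.5,5.5,5.5,5.5,5.5,5.5,3,3,3,3,3]
  squeeze: 45

```text
time: 38.47
tool_pos: [0.6792, 0.0413, 0.2036]
tcp_rot: [0.001, 0.702, 0.712, 0.001]
wrist_force: [-0.1, 1.0, 6.7]
finger_gap: 0.0343
grasp_force: 45.5
```

Emit:
send_rows:
  angular:
    - [0,0,0]
    - [0,0,0]
    - [0,0,0]
    - [0,0,0]
    - [0,0,0]
    - [0,0,0]
  translation:
    - [0,0,-2]
    - [0,0,-5]
    - [0,0,-8]
    - [0,0,-10]
    - [0,0,-10]
    - [0,0,-10]
  gripper: [3,3,3,3,3,3]

```text
time: 38.97
tool_pos: [0.6788, 0.0413, 0.3034]
tcp_rot: [0.001, 0.702, 0.712, 0.001]
wrist_force: [-0.5, -0.5, -2.1]
finger_gap: 0.034
grasp_force: 45.1
```

```bash
python3 -c "
from h import *
mv((.4916,.2806,.30,83.6))"
```

```text
t 38.97 [0.6788 0.0413 0.3034] yaw 90.8 gap 0.0340 F [-0.5 -0.5 -2.1]
  T [ 24.19 -18.39   0.26] W [0.21 0.   7.2 ]
```

Emit:
send_rows:
  angular:
    - [0,0,2]
    - [0,0,4]
    - [0,0,7.2]
    - [0,0,7.2]
    - [0,0,7.2]
    - [0,0,7.2]
    - [0,0,7.2]
    - [0,0,7.2]
    - [0,0,7.2]
    - [0,0,7.2]
    - [0,0,7.2]
    - [0,0,7.2]
  translation:
    - [3,-2.3,0]
    - [6,-4.6,0]
    - [9,-6.9,0]
    - [12,-9.2,0]
    - [15,-11.5,0]
    - [18,-13.8,0]
    - [21,-16,0]
    - [24.2,-18.4,0]
    - [24.2,-18.4,3]
    - [24.2,-18.4,6]
    - [24.2,-18.4,9]
    - [24.2,-18.4,9]
  gripper: [3,3,3,3,3,3,3,3,3,3,3,3]

```text
time: 39.97
tool_pos: [0.4863, 0.2794, 0.2031]
tcp_rot: [-0.003, 0.745, 0.667, -0.007]
wrist_force: [-2.5, -1.7, -2.4]
finger_gap: 0.0343
grasp_force: 45.3
```

```bash
python3 -c "
from h import *
mv((.4916,.2806,.193,83.6))"
```

```text
t 39.97 [0.4863 0.2794 0.2031] yaw 83.7 gap 0.0343 F [-2.5 -1.7 -2.4]
  T [0.19 0.52 1.  ] W [-0.75  0.4   0.05]
```

Emit:
send_rows:
  angular:
    - [0,0,0]
    - [0,0,0]
    - [0,0,0]
    - [0,0,0]
  translation:
    - [0,0,0]
    - [0,0,0.6]
    - [0,0,1.2]
    - [0,0,1.2]
  gripper: [3,3,3,3]

```text
time: 40.3
tool_pos: [0.4913, 0.2806, 0.1998]
tcp_rot: [0.0, 0.746, 0.666, 0.0]
wrist_force: [-0.3, -0.4, -0.5]
finger_gap: 0.0341
grasp_force: 45.3
```

```bash
python3 -c "
from h import *
mv((.4916,.2806,.193,83.6))"
```

```text
t 40.30 [0.4913 0.2806 0.1998] yaw 83.6 gap 0.0341 F [-0.3 -0.4 -0.5]
  T [0.   0.03 0.68] W [ 0.05 -0.03 -0.02]
```

Emit:
send_rows:
  angular:
    - [0,0,0]
    - [0,0,0]
    - [0,0,0]
    - [0,0,0]
    - [0,0,0]
    - [0,0,0]
    - [0,0,0]
    - [0,0,0]
    - [0,0,0]
    - [0,0,0]
    - [0,0,0]
  translation:
    - [0,0,0.4]
    - [0,0,0.7]
    - [0,0,0.7]
    - [0,0,0.7]
    - [0,0,0.7]
    - [0,0,0.7]
    - [0,0,-1]
    - [0,0,-4]
    - [0,0,-8]
    - [0,0,-10]
    - [0,0,-10]
  gripper: [3,3,3,4,5,5.3,5.3,5.3,5.3,5.3,5.3]

```text
time: 41.22
tool_pos: [0.4931, 0.2817, 0.3062]
tcp_rot: [0.002, 0.745, 0.667, 0.005]
wrist_force: [0.2, 0.6, -0.0]
finger_gap: 0.0531
grasp_force: 0.0
```

```bash
python3 -c "
from h import *
mv((.608,.042,.30,90.8))
for b in blobs(capture('side'),'side',z=.024,amin=20):
  if b[0]=='amber':print(*b)"
```

```text
t 41.22 [0.4931 0.2817 0.3062] yaw 83.6 gap 0.0531 F [ 0.2  0.6 -0. ]
  T [-22.55  14.08   0.63] W [ 0.58 -0.26 -7.18]
amber [222. 180.] [455.1 266.1] 157.0 113.3 -6.7
```

Emit:
send_rows:
  angular:
    - [0,0,-2]
    - [0,0,-4]
    - [0,0,-7.2]
    - [0,0,-7.2]
    - [0,0,-7.2]
    - [0,0,-7.2]
    - [0,0,-7.2]
    - [0,0,-7.2]
    - [0,0,-7.2]
    - [0,0,-7.2]
    - [0,0,-7.2]
    - [0,0,-7.2]
  translation:
    - [-3,1.9,0]
    - [-6,3.8,0]
    - [-9,5.7,0]
    - [-12,7.5,0]
    - [-15,9.4,0]
    - [-18,11.2,0]
    - [-21,13,0]
    - [-22.6,14,0]
    - [-22.6,14,3]
    - [-22.6,14,4.5]
    - [-22.6,14,4.5]
    - [-22.6,14,4.5]
  gripper: [5.5,5.5,5.5,5.5,5.5,5.5,5.5,5.5,5.5,5.5,5.5,5.5]

```text
time: 42.27
tool_pos: [0.6037, 0.0406, 0.252]
tcp_rot: [-0.002, 0.702, 0.712, -0.002]
wrist_force: [1.0, 1.4, 0.7]
finger_gap: 0.0549
grasp_force: 0.0
```

```bash
python3 -c "
from h import *
mv((.6075,.042,.202,90.8))
a=capture('top')
for b in blobs(a,'top',z=.024):print(*b)"
```

```text
t 42.27 [0.6037 0.0406 0.252 ] yaw 90.8 gap 0.0549 F [1.  1.4 0.7]
  T [0.14 0.4  5.  ] W [-0.29 -0.02 -0.  ]
green [125. 258.] [296.2 379.6] 53.6 29.5 2.8
green [194. 179.] [609.1 115.7] 56.0 31.4 -88.8
blue [343. 256.] [ 306.  -460.3] 102.5 14.7 1.4
blue [293. 222.] [ 435.  -273.2] 80.0 46.2 -64.4
blue [377. 180.] [ 600.5 -604.4] 79.4 46.6 17.1
amber [152. 208.] [490.4 280.5] 65.2 42.3 84.8
red [247. 162.] [672.9 -94. ] 51.9 46.9 89.9
```

Emit:
send_rows:
  angular:
    - [0,0,0]
    - [0,0,0]
    - [0,0,0]
    - [0,0,0]
    - [0,0,0]
    - [0,0,0]
    - [0,0,0]
    - [0,0,0]
    - [0,0,0]
    - [0,0,0]
    - [0,0,0]
  translation:
    - [0.1,0.2,1.5]
    - [0.1,0.2,3]
    - [0.1,0.2,4.5]
    - [0.1,0.2,5.3]
    - [0.1,0.2,5.3]
    - [0.1,0.2,5.3]
    - [0.1,0.2,5.3]
    - [0.1,0.2,5.3]
    - [0.1,0.2,5.3]
    - [0.1,0.2,5.3]
    - [0.1,0.2,5.3]
  gripper: [5.5,5.5,5.5,5.5,5.5,5.5,3,3,3,3,3]
  squeeze: 45

```text
time: 43.23
tool_pos: [0.6079, 0.0416, 0.2035]
tcp_rot: [0.001, 0.702, 0.712, 0.001]
wrist_force: [-0.6, -0.3, 5.9]
finger_gap: 0.0346
grasp_force: 45.4
```

Emit:
send_rows:
  angular:
    - [0,0,0]
    - [0,0,0]
    - [0,0,0]
    - [0,0,0]
    - [0,0,0]
    - [0,0,0]
  translation:
    - [0,0,-2]
    - [0,0,-5]
    - [0,0,-8]
    - [0,0,-10]
    - [0,0,-10]
    - [0,0,-10]
  gripper: [3,3,3,3,3,3]

```text
time: 43.73
tool_pos: [0.6074, 0.0416, 0.3033]
tcp_rot: [0.001, 0.702, 0.712, 0.001]
wrist_force: [-0.3, 0.4, -1.4]
finger_gap: 0.034
grasp_force: 45.2
```

```bash
python3 -c "
from h import *
mv((.4220,.2884,.30,83.6))"
```

```text
t 43.73 [0.6074 0.0416 0.3033] yaw 90.8 gap 0.0340 F [-0.3  0.4 -1.4]
  T [ 24.94 -18.19   0.25] W [0.21 0.01 7.21]
```

Emit:
send_rows:
  angular:
    - [0,0,2]
    - [0,0,4]
    - [0,0,7.2]
    - [0,0,7.2]
    - [0,0,7.2]
    - [0,0,7.2]
    - [0,0,7.2]
    - [0,0,7.2]
    - [0,0,7.2]
    - [0,0,7.2]
    - [0,0,7.2]
    - [0,0,7.2]
  translation:
    - [3,-2.2,0]
    - [6,-4.4,0]
    - [9,-6.6,0]
    - [12,-8.8,0]
    - [15,-11,0]
    - [18,-13.1,0]
    - [21,-15.3,0]
    - [23.5,-17.1,0]
    - [24.9,-18.2,0]
    - [24.9,-18.2,3]
    - [24.9,-18.2,6]
    - [24.9,-18.2,8]
  gripper: [3,3,3,3,3,3,3,3,3,3,3,3]

```text
time: 44.73
tool_pos: [0.4191, 0.2877, 0.2175]
tcp_rot: [-0.001, 0.745, 0.667, -0.002]
wrist_force: [0.1, -0.2, -1.3]
finger_gap: 0.0341
grasp_force: 45.3
```

Emit:
send_rows:
  angular:
    - [0,0,0]
    - [0,0,0]
    - [0,0,0]
    - [0,0,0]
  translation:
    - [0,0,0.5]
    - [0,0,1.5]
    - [0,0,2]
    - [0,0,2]
  gripper: [3,3,3,3]

```text
time: 45.07
tool_pos: [0.4213, 0.2878, 0.2007]
tcp_rot: [-0.0, 0.746, 0.666, -0.001]
wrist_force: [0.3, 0.6, -0.7]
finger_gap: 0.0345
grasp_force: 45.3
```

```bash
python3 -c "
from h import *
mv((.4220,.2884,.193,83.6))"
```

```text
t 45.07 [0.4213 0.2878 0.2007] yaw 83.6 gap 0.0345 F [ 0.3  0.6 -0.7]
  T [0.07 0.07 0.77] W [-0.06  0.04 -0.01]
```

Emit:
send_rows:
  angular:
    - [0,0,0]
    - [0,0,0]
    - [0,0,0]
    - [0,0,0]
    - [0,0,0]
    - [0,0,0]
    - [0,0,0]
    - [0,0,0]
    - [0,0,0]
    - [0,0,0]
    - [0,0,0]
  translation:
    - [0,0,0.4]
    - [0,0,0.8]
    - [0,0,0.8]
    - [0,0,0.8]
    - [0,0,0.8]
    - [0,0,0.8]
    - [0,0,-1]
    - [0,0,-4]
    - [0,0,-8]
    - [0,0,-10]
    - [0,0,-10]
  gripper: [3,3,3,4,5,5.3,5.3,5.3,5.3,5.3,5.3]

```text
time: 45.98
tool_pos: [0.4235, 0.2891, 0.3078]
tcp_rot: [0.002, 0.745, 0.667, 0.005]
wrist_force: [0.2, 0.6, -0.2]
finger_gap: 0.0528
grasp_force: 0.0
```

```bash
python3 -c "
from h import *
mv((.6075,.1135,.30,90.8))"
```

```text
t 45.98 [0.4235 0.2891 0.3078] yaw 83.6 gap 0.0528 F [ 0.2  0.6 -0.2]
  T [-15.41  20.23   0.88] W [ 0.55 -0.3  -7.18]
```

Emit:
send_rows:
  angular:
    - [0,0,-2]
    - [0,0,-4]
    - [0,0,-7.2]
    - [0,0,-7.2]
    - [0,0,-7.2]
    - [0,0,-7.2]
    - [0,0,-7.2]
    - [0,0,-7.2]
    - [0,0,-7.2]
    - [0,0,-7.2]
    - [0,0,-7.2]
    - [0,0,-7.2]
  translation:
    - [-2.2,2.9,0]
    - [-4.4,5.8,0]
    - [-6.6,8.7,0]
    - [-8.8,11.6,0]
    - [-11,14.5,0]
    - [-13.2,17.3,0]
    - [-15.3,20.2,0]
    - [-15.3,20.2,2]
    - [-15.3,20.2,4.5]
    - [-15.3,20.2,4.5]
    - [-15.3,20.2,4.5]
    - [-15.3,20.2,4.5]
  gripper: [5.5,5.5,5.5,5.5,5.5,5.5,5.5,5.5,5.5,5.5,5.5,5.5]

```text
time: 46.98
tool_pos: [0.605, 0.1138, 0.2568]
tcp_rot: [-0.0, 0.702, 0.712, -0.0]
wrist_force: [0.1, 0.2, 0.5]
finger_gap: 0.0554
grasp_force: 0.0
```

```bash
python3 -c "
from h import *
mv((.6075,.1138,.202,90.8))
a=capture('top')
for b in blobs(a,'top',z=.024):print(*b)"
```

```text
t 46.98 [0.605  0.1138 0.2568] yaw 90.8 gap 0.0554 F [0.1 0.2 0.5]
  T [-0.    0.25  5.48] W [-0.01 -0.    0.04]
green [125. 258.] [296.4 380.1] 53.9 30.5 2.7
blue [343. 256.] [ 306.5 -461.1] 103.3 15.0 0.4
blue [293. 222.] [ 434.9 -273. ] 79.7 45.9 -64.5
blue [377. 180.] [ 600.5 -604.4] 79.3 46.6 17.1
red [247. 162.] [672.9 -94. ] 49.9 46.9 -89.9
```

Emit:
send_rows:
  angular:
    - [0,0,0]
    - [0,0,0]
    - [0,0,0]
    - [0,0,0]
    - [0,0,0]
    - [0,0,0]
    - [0,0,0]
    - [0,0,0]
    - [0,0,0]
    - [0,0,0]
    - [0,0,0]
  translation:
    - [0,0.2,1.5]
    - [0,0.2,3]
    - [0,0.2,4.5]
    - [0,0.2,5.4]
    - [0,0.2,5.4]
    - [0,0.2,5.4]
    - [0,0.2,5.4]
    - [0,0.2,5.4]
    - [0,0.2,5.4]
    - [0,0.2,5.4]
    - [0,0.2,5.4]
  gripper: [5.5,5.5,5.5,5.5,5.5,5.5,3,3,3,3,3]
  squeeze: 45

```text
time: 47.95
tool_pos: [0.6079, 0.1136, 0.204]
tcp_rot: [0.001, 0.702, 0.712, 0.001]
wrist_force: [0.5, 0.3, 5.2]
finger_gap: 0.0342
grasp_force: 45.5
```

Emit:
send_rows:
  angular:
    - [0,0,0]
    - [0,0,0]
    - [0,0,0]
    - [0,0,0]
    - [0,0,0]
    - [0,0,0]
  translation:
    - [0,0,-2]
    - [0,0,-5]
    - [0,0,-8]
    - [0,0,-10]
    - [0,0,-10]
    - [0,0,-10]
  gripper: [3,3,3,3,3,3]

```text
time: 48.45
tool_pos: [0.6075, 0.1135, 0.3038]
tcp_rot: [0.001, 0.702, 0.712, 0.001]
wrist_force: [0.1, -0.5, -1.9]
finger_gap: 0.0341
grasp_force: 45.1
```

```bash
python3 -c "
from h import *
mv((.4563,.3690,.30,83.6))
a=capture('top')
for b in blobs(a,'top',z=.024):print(*b)"
```

```text
t 48.45 [0.6075 0.1135 0.3038] yaw 90.8 gap 0.0341 F [ 0.1 -0.5 -1.9]
  T [ 25.76 -14.75   0.33] W [ 0.17 -0.02  7.21]
green [125. 257.] [296.4 380.1] 54.2 30.5 2.7
blue [343. 256.] [ 307. -461.] 102.3 14.1 -0.1
blue [293. 222.] [ 434.7 -273.1] 79.5 46.2 -64.3
blue [377. 180.] [ 600.3 -604.5] 79.3 46.8 17.7
red [247. 162.] [672.9 -94. ] 49.9 46.9 90.0
```

Emit:
send_rows:
  angular:
    - [0,0,2]
    - [0,0,4]
    - [0,0,7.2]
    - [0,0,7.2]
    - [0,0,7.2]
    - [0,0,7.2]
    - [0,0,7.2]
    - [0,0,7.2]
    - [0,0,7.2]
    - [0,0,7.2]
    - [0,0,7.2]
    - [0,0,7.2]
  translation:
    - [3.2,-1.8,0]
    - [6.4,-3.6,0]
    - [9.6,-5.5,0]
    - [12.8,-7.4,0]
    - [16,-9.2,0]
    - [19.2,-11,0]
    - [22.5,-12.9,0]
    - [25.8,-14.8,0]
    - [25.8,-14.8,0]
    - [25.8,-14.8,3]
    - [25.8,-14.8,6]
    - [25.8,-14.8,8]
  gripper: [3,3,3,3,3,3,3,3,3,3,3,3]

```text
time: 49.5
tool_pos: [0.4535, 0.3686, 0.2177]
tcp_rot: [-0.0, 0.745, 0.667, -0.003]
wrist_force: [-0.7, -0.7, -1.3]
finger_gap: 0.034
grasp_force: 45.2
```

Emit:
send_rows:
  angular:
    - [0,0,0]
    - [0,0,0]
    - [0,0,0]
    - [0,0,0]
  translation:
    - [0,0,0.5]
    - [0,0,1.5]
    - [0,0,2]
    - [0,0,2]
  gripper: [3,3,3,3]

```text
time: 49.83
tool_pos: [0.4554, 0.3691, 0.2016]
tcp_rot: [-0.0, 0.746, 0.666, -0.001]
wrist_force: [-0.1, -0.7, -0.3]
finger_gap: 0.0341
grasp_force: 45.2
```

```bash
python3 -c "
from h import *
mv((.4563,.3690,.193,83.6))"
```

```text
t 49.83 [0.4554 0.3691 0.2016] yaw 83.6 gap 0.0341 F [-0.1 -0.7 -0.3]
  T [0.   0.1  0.85] W [-0.06  0.05 -0.01]
```

Release, rise, and move the arm away to the right for the final look.

Emit:
send_rows:
  angular:
    - [0,0,0]
    - [0,0,0]
    - [0,0,0]
    - [0,0,0]
    - [0,0,0]
    - [0,0,0]
    - [0,0,0]
    - [0,0,0]
    - [0,0,0]
    - [0,0,0]
    - [0,0,0]
  translation:
    - [0,0,0.4]
    - [0,0,0.8]
    - [0,0,0.8]
    - [0,0,0.8]
    - [0,0,0.8]
    - [0,0,0.8]
    - [0,0,-1]
    - [0,0,-4]
    - [0,0,-8]
    - [0,0,-12]
    - [0,0,-16]
  gripper: [3,3,3,4,5,5.3,5.3,5.3,5.3,5.3,5.3]

```text
time: 50.75
tool_pos: [0.4551, 0.3692, 0.3644]
tcp_rot: [-0.0, 0.745, 0.667, -0.0]
wrist_force: [1.2, 0.5, -0.1]
finger_gap: 0.0532
grasp_force: 0.0
```

Emit:
send_rows:
  angular:
    - [0,0,0]
    - [0,0,0]
    - [0,0,0]
    - [0,0,0]
    - [0,0,0]
    - [0,0,0]
    - [0,0,0]
    - [0,0,0]
    - [0,0,0]
    - [0,0,0]
    - [0,0,0]
    - [0,0,0]
  translation:
    - [-4,0,0]
    - [-8,0,0]
    - [-12,0,0]
    - [-16,0,0]
    - [-20,0,0]
    - [-24,0,0]
    - [-28,0,0]
    - [-32,0,0]
    - [-36,0,0]
    - [-40,0,0]
    - [-42,0,0]
    - [-42,0,0]
  gripper: [5.3,5.3,5.3,5.3,5.3,5.3,5.3,5.3,5.3,5.3,5.3,5.3]

```text
time: 51.75
tool_pos: [0.4083, -0.0512, 0.3631]
tcp_rot: [0.001, 0.747, 0.665, -0.0]
wrist_force: [0.3, -0.2, 0.2]
finger_gap: 0.053
grasp_force: 0.0
```

```bash
python3 -c "
from h import *
mv()
a=capture('top')
for b in blobs(a,'top',z=.024):
  d=(b[2]-[461.5,326.2])/1000;t=np.radians(-6.4)
  print(*b,'board',np.round([d[0]*np.cos(t)+d[1]*np.sin(t),-d[0]*np.sin(t)+d[1]*np.cos(t)],3))
s=a[140:260,110:290]
cv2.imwrite('pics/t5.png',cv2.resize(s,None,fx=4.4,fy=4.4,interpolation=cv2.INTER_CUBIC)[:,:,::-1])"
```

```text
t 51.75 [ 0.4083 -0.0512  0.3631] yaw 83.3 gap 0.0530 F [ 0.3 -0.2  0.2]
green [174. 260.] [289.3 188.5] 55.0 30.2 -83.2 board [-0.156 -0.156]
green [125. 257.] [296.2 379.5] 53.8 29.5 2.8 board [-0.17   0.035]
green [130. 216.] [455.9 368.6] 54.4 28.8 84.3 board [-0.01   0.042]
blue [150. 225.] [421.8 287. ] 55.0 31.3 84.2 board [-0.035 -0.043]
blue [293. 222.] [ 434.9 -273.2] 80.1 46.3 -64.2 board [ 0.04  -0.599]
blue [377. 180.] [ 600.5 -604.5] 79.6 46.8 17.9 board [ 0.242 -0.909]
amber [152. 208.] [490.4 280.9] 63.1 39.3 84.7 board [ 0.034 -0.042]
red [248. 162.] [672.9 -94.5] 48.9 46.9 -89.9 board [ 0.257 -0.395]
```

View pics/t5.png

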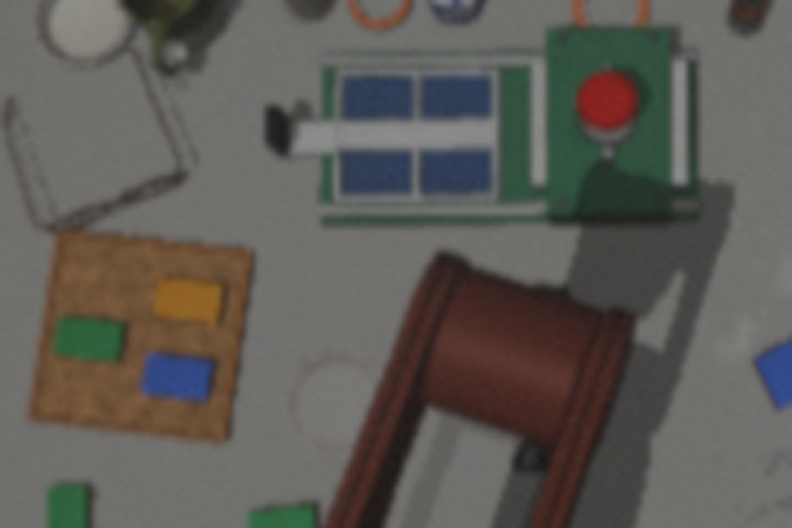

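The picture shows all three bars flat on the cork: amber at (188,300), green at (90,338) and blue at (178,377). The tray is out and empty, the plunger is up, and the arm is clear of everything.

```bash
python3 -c "
from plant import finish_job
print(finish_job())"
```

```text
the job is handed in; nothing more can be done
None
```

The job is handed in, though no verdict came back: the amber, green and blue bars (no red bar was present) were pressed in one go at the plunger's second stop for over a second, and now lie flat on the cork board with the tray fully out, the plunger up, and the bottle and spool never touched.

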